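# Put the router templates away in the till

## Robot

A 7-joint arm with a two-finger parallel gripper is mounted at the origin on the work surface. World frame = base frame: x ahead of the robot, y to its left, z up, the work surface at z = 0. Lengths are in mm, angles in rad, forces in N, time in s.
With the tool pointing down it reaches from about 425 to 875 mm from the base axis. Payload 4.7 kg.
Tool frame: the origin (TCP) lies between the finger pads; the fingertips stand 8 mm ahead of it and the grasp point (between the pads) lies 11 mm behind it; z points along the fingers, y is the direction in which the jaws open and shut (so a half turn about z gives the same grasp; the last joint's range is limited). The gripper opens to 87 mm and grips with 3 to 60 N. Pads are 19 mm wide; open, the fingers measure 117 mm over their backs; the gripper's body (75 mm by 190 mm) begins 51 mm behind the grasp point.
Start: joints at [-1.265, 0.321, -0.07, 1.45, 0.023, 1.371, -0.057], TCP at [187.017, 622.535, 230.587] pointing down, gripper open.
Joint ranges: [-2.86, 2.86], [-0.3, 2.09], [-1.38, 1.24], [0.06, 2.45], [-1.56, 4.7], [0.09, 2.05], [-2.69, 2.69]. Speed limits (rad/s): [2.57, 2.57, 3.14, 3.14, 3.14, 3.14, 3.14].

## Interface

Orientations are given as a unit quaternion [w, x, y, z].
In Python, from workcell import env gives the robot as it stands.
- The arm moves only by the tool step_arm, never from a script. Its arguments are lists of equal length, an entry for each row: "dp": the shift along the world's x, y, z scaled (see below), a list of three; "rotation": the turn, a rotation vector about the world's x, y, z scaled (see below), a list of three; "grip": the closure, from -1 (fully open) to 1 (shut), so that 0 is half open. A call has 1 to 8 rows; each row shifts and turns the commanded pose from where the row before left it; what a row does not reach is not made up. The controller multiplies each number of a shift by 30 mm and each number of a turn by 0.08 rad. A row lasts 1/12 s, in which the tool goes at most 41.7 mm and 7.16 degrees, less where a joint would pass 70% of its speed; a pose out of reach is approached as far as the arm can. A call with a number of a shift or a turn outside -1 to 1 is refused whole. A call with a gripper value outside its range is refused whole. The fingers move at their own pace and stop on an object; "squeeze" is the grip in N (left out, the last holds). Time passes only in rows, so rows that do not move let the fingers close. It gives the time, the measured TCP pose, the force and the opening at its end, in the units of the state.
- env.get_obs(): the state, without advancing time (a new reading comes with each control period).
- env.grab_frame(name): name is "scene" or "top"; returns the picture (420x560x3 uint8, blue, green, red); there is no depth.
- env.camera_model(name): a dict with "vertical_fov" (degrees; the focal length in pixels is half the picture's height over the tangent of half this angle, whatever the lens; pixels are square), "cx", "cy" (the principal point, pixels), "extrinsics" (4x4, takes a point from camera to world coordinates). Camera axes: x right, y down, z forward; pixel columns grow to the right and rows downward; lengths in mm; the calibration is good to about 2 mm. A picture is of the moment at which its call begins. camera_model takes no time and is no camera call.
- env.close_job(): hands the job in, once; it reports no verdict.
Trained networks look in the newest picture that a camera, given by its name, has taken for a name from the list of things; names that differ only in an ending like _2 or _b are one class to them, and where a whole thing is asked for, a point or a joint stands for the part that bears it (a point fixed in the world has none). Each returns a list of dicts, best first, with "score" (0 to 1); they miss things now and then, are a little off and sometimes report something else, mostly with a low value. They report only what shows in the picture. A call takes as long as a camera call. They do not tell look-alikes from the thing itself.
- env.outline_of(target, camera): "region" (420x560 bool, what is visible of it).
- env.mark_of(target, camera): "point" ([x, y, z] in mm, in world coordinates, good to about 4 mm: a listed point, or the origin of a listed thing).
The state is a dict: "clock": time; "joint_positions": joint angles; "joint_velocities": joint speeds; "joint_torque": joint torques, N m; "eef_pos": TCP position; "eef_rot": TCP orientation; "wrist_force": force on the tool from outside, world axes, zero at the start; "torque": the same for the moment, N m; "opening": opening from 0.0 (shut) to 1.0 (fully open).
Only numpy, scipy, OpenCV 4.12 (cv2) and the standard library are available. Lean on these libraries where they do the work, as an engineer would, in place of code of your own. Each camera call takes 0.05 s, during which the arm holds its last target.

## Task

Put the workshop's templates away: take every plywood template that hangs on the rail off its peg and stand it upright on its bottom edge in a slot of the till, one to a slot and fully down on the slot's floor, and set the jar that stands in the gate's way upright and wholly on the cork mat. Only when all of that is done, push the till's gate shut until it snaps home on its catch. Leave the other things on the bench where they are.

Things in the scene. Friction and masses are not known exactly. Their poses are not given: they have to be found in the camera images.
- rail: Wooden hanging rail fixed to the bench; origin on the bench top under the plane in which the templates hang, z up, its pegs point towards the robot (local -x). Its wooden bar (440 mm along y, x = 50 to 80 mm) has its top 182 mm above the bench and stands on two posts at y = +-200 mm, with a foot board 18 mm high at x = 25 to 125 mm.
- pegs (a point): Middle of the rail's row of four pegs, on the height of their axes (172 mm); axes as the rail's. Pegs at y = +-54 and +-162 mm, some empty: 10 mm round bars along x, from the wooden bar (x = 50 mm) to x = -34 mm, then an upturned tip that ends at x = -45 mm, its top 8 mm above the top of the bar. A template hangs at x = 0.
- tpl1_c (a point): Centre of a plywood template (all alike, some absent): 12 mm thick (x), 90 wide (y), 150 high (z, up), 0.1 to 0.18 kg. Hole 24 mm wide, 82 to 112 mm above the bottom edge; pinch the solid strap above it (112 to 150 mm) across the 12 mm. Hangs square to its peg, bottom edge 65 mm above the bench; to free it, lift it 8 to 20 mm, then draw it off the peg's end (-x of the rail).
- tpl2_c (a point): Centre of a plywood template (all alike, some absent): 12 mm thick (x), 90 wide (y), 150 high (z, up), 0.1 to 0.18 kg. Hole 24 mm wide, 82 to 112 mm above the bottom edge; pinch the solid strap above it (112 to 150 mm) across the 12 mm. Hangs square to its peg, bottom edge 65 mm above the bench; to free it, lift it 8 to 20 mm, then draw it off the peg's end (-x of the rail).
- tpl3_c (a point): Centre of a plywood template (all alike, some absent): 12 mm thick (x), 90 wide (y), 150 high (z, up), 0.1 to 0.18 kg. Hole 24 mm wide, 82 to 112 mm above the bottom edge; pinch the solid strap above it (112 to 150 mm) across the 12 mm. Hangs square to its peg, bottom edge 65 mm above the bench; to free it, lift it 8 to 20 mm, then draw it off the peg's end (-x of the rail).
- tpl4_c (a point): Centre of a plywood template (all alike, some absent): 12 mm thick (x), 90 wide (y), 150 high (z, up), 0.1 to 0.18 kg. Hole 24 mm wide, 82 to 112 mm above the bottom edge; pinch the solid strap above it (112 to 150 mm) across the 12 mm. Hangs square to its peg, bottom edge 65 mm above the bench; to free it, lift it 8 to 20 mm, then draw it off the peg's end (-x of the rail).
- till: Grey open-topped till (storage box) fixed to the bench, 128 mm (x) by 248 mm (y), walls up to 74 mm high; origin on the bench under its centre, z up, open front and gate at local -x. Four slots 104 mm long along x, 16 mm wide, 56 mm apart; floor 12 mm above the bench, straight sides up to 46 mm, then sloping outward at 45 degrees as a lead-in to ridges 66 mm high.
- slot1 (a point): Centre of the floor of one slot of the till; axes as the till's: the slot runs along x, is 16 mm wide in y. A template standing fully home has its bottom edge on this point's level and its faces square to y (either way round).
- slot2 (a point): Centre of the floor of one slot of the till; axes as the till's: the slot runs along x, is 16 mm wide in y. A template standing fully home has its bottom edge on this point's level and its faces square to y (either way round).
- slot3 (a point): Centre of the floor of one slot of the till; axes as the till's: the slot runs along x, is 16 mm wide in y. A template standing fully home has its bottom edge on this point's level and its faces square to y (either way round).
- slot4 (a point): Centre of the floor of one slot of the till; axes as the till's: the slot runs along x, is 16 mm wide in y. A template standing fully home has its bottom edge on this point's level and its faces square to y (either way round).
- gate (a joint): Angle of the till's front gate (rad): 0 shut on the catch, growing as it opens towards the robot, up to 1.4. It stays where it is left. A sprung ball catch must be overcome in the last 0.08 rad: about 3 to 5 N at the free edge, then it snaps home.
- gate_hinge (a point): On the gate's upright hinge axis, at the left end (local +y) of the till's front, 41 mm above the bench; turns with the gate: its -y axis points along the gate to the free edge, its -x axis out of the gate's outer face. The gate is a 12 mm thick panel (6 mm either side of the axis), 246 mm long, from 4 to 78 mm above the bench.
- gate_edge (a point): At the free end of the gate, mid thickness, 41 mm above the bench, 248 mm from the hinge; axes as gate_hinge. A steel tongue sticks out some 26 mm beyond it.
- jar_c (a point): Squat white jar standing in the gate's way, 120 mm high, 0.25 to 0.5 kg; this point is on its axis, 60 mm above its underside. Body 84 mm across up to 52 mm, sloping in to a grey cap 44 mm across from 62 to 120 mm above the underside (grip it there).
- mat: Square cork mat fixed on the bench, 180 mm by 180 mm, 4 mm thick; origin under its centre.
- mallet: Bystander, leave alone: hammer with a wooden handle, about 240 mm long, lying; origin at its underside.
- driver: Bystander, leave alone: screwdriver with an orange handle, 180 mm long, lying; origin at its underside.
- cleaner: Bystander, leave alone: white bottle 68 mm across, 190 mm high; origin at its underside.
- tin: Bystander, leave alone: tin can 76 mm across, 80 mm high; origin at its underside.
- tape: Bystander, leave alone: tape measure 65 x 35 x 60 mm; origin at its underside.
- brush: Bystander, leave alone: paint brush, lying; origin at its underside.
Not all that is in view belongs to the job. What is shaped like the part that bears jar_c but orange is not meant.

How it is judged:
By the outcome, as a careful person would: the job done as asked, in the order asked, and still so for the second after the job is handed in, with the robot touching nothing.
Of tpl1, tpl2, tpl3, tpl4 only 2 to 4 are there at a start; the rules pass over those that are not, and their reading is None.
At some moment in a run one of jar may be knocked a few centimetres aside while the robot is not near it.
It also fails if it takes over 210 s, if anything falls off the work surface, if the arm or the gripper's body presses on something with over 40 N, if the wrist force passes 120 N, or if a joint passes its speed limit or range.

## Working session

There is one attempt and no reset: what is moved stays moved. The work goes in short steps, Python scripts to look and compute and a tool call to move; the robot and the scene stay as the last step left them, time stands still between calls to the robot, and variables do not carry over. Pictures are saved under pics/ and viewed, and the job is handed in when it is done.

Besides the shell and the picture viewer there is one more tool, called after "Request:" as a command line: name --argument value ..., lists and objects as JSON in quotes. step_arm: Moves the arm, as the interface text tells. Shifts and turns lie within -1 to 1; 1 stands for 30 mm of shift or 0.08 rad of turn. Its arguments: {"type":"object","properties":{"dp":{"type":"array"},"rotation":{"type":"array"},"grip":{"type":"array"},"squeeze":{"type":"number"}},"required":["dp","rotation","grip"]}

```bash
ls; mkdir -p pics; python3 - <<'E'
from workcell import env
import cv2
o=env.get_obs(); print({k:(v if not hasattr(v,'round') else v.round(3)) if k!='x' else 0 for k,v in o.items()})
for n in("scene","top"):
    f=env.grab_frame(n); cv2.imwrite(f"pics/{n}0.png",f)
    m=env.camera_model(n); print(n,m)
E
```

```text
pics
{'clock': 0.0, 'joint_positions': array([-1.265,  0.322, -0.07 ,  1.452,  0.023,  1.371, -0.057]), 'joint_velocities': array([-0.   ,  0.001, -0.   , -0.001, -0.   ,  0.003, -0.001]), 'joint_torque': array([-0.0000e+00, -4.9129e+01, -4.0400e-01, -3.1253e+01, -6.4000e-02,
        4.4000e-02,  0.0000e+00]), 'eef_pos': array([186.899, 621.993, 229.46 ]), 'eef_rot': array([-0.   ,  0.145,  0.989, -0.001]), 'wrist_force': array([0.226, 0.471, 0.36 ]), 'torque': array([ 0.   , -0.005, -0.016]), 'opening': 0.995700798545405}
scene {'vertical_fov': 52.72005004454109, 'cx': 276.33863996728803, 'cy': 211.16245440594776, 'extrinsics': array([[ 1.94760211e-01,  5.14624788e-01, -8.35002867e-01,
         1.53505065e+03],
       [ 9.80850457e-01, -1.01389450e-01,  1.66290588e-01,
        -1.55320480e+02],
       [ 9.16776963e-04, -8.51399734e-01, -5.24516589e-01,
         7.93547648e+02],
       [ 0.00000000e+00,  0.00000000e+00,  0.00000000e+00,
         1.00000000e+00]])}
top {'vertical_fov': 48.670158383861676, 'cx': 279.07664618734407, 'cy': 203.17529084382033, 'extrinsics': array([[-1.57088087e-02, -9.98401146e-01,  5.42990411e-02,
         4.08853180e+02],
       [-9.99871552e-01,  1.55128362e-02, -4.02875455e-03,
         3.41377891e+01],
       [ 3.17998103e-03, -5.43553534e-02, -9.98516591e-01,
         1.29636805e+03],
       [ 0.00000000e+00,  0.00000000e+00,  0.00000000e+00,
         1.00000000e+00]])}
```

View pics/scene0.png

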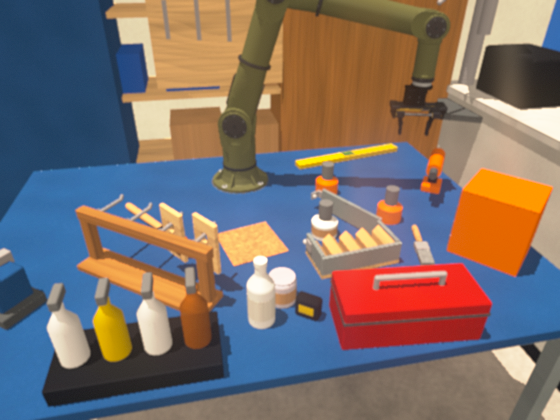

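View pics/top0.png

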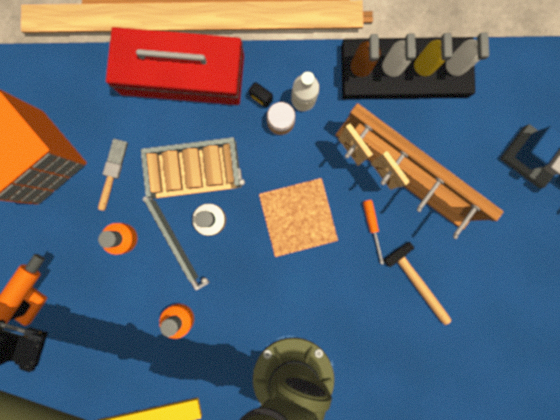

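```bash
python3 - <<'E'
from workcell import env
for n in "rail pegs till slot1 gate_hinge gate_edge jar_c mat tpl1_c tin cleaner".split():
  for c in("top","scene"):
    r=env.mark_of(n,c)
    print(n,c,[([round(float(x)) for x in d["point"]],round(float(d["score"]),2)) for d in r[:6]])
print(env.get_obs()["clock"])
E
```

```text
rail top [([514, -289, -4], 0.97)]
rail scene [([516, -290, 1], 0.89), ([552, -244, 138], 0.54), ([496, 385, 40], 0.19)]
pegs top [([514, -285, 178], 0.92)]
pegs scene [([514, -286, 173], 0.95)]
till top [([579, 270, -3], 0.9)]
till scene [([778, 75, 2], 0.72), ([576, 269, -2], 0.63)]
slot1 top [([579, 240, 12], 0.89), ([571, 297, 12], 0.68), ([592, 180, 13], 0.68), ([569, 350, 10], 0.61), ([242, -354, -2], 0.37)]
slot1 scene [([565, 350, 13], 0.86), ([587, 186, 11], 0.83), ([579, 242, 15], 0.76), ([574, 293, 8], 0.7)]
gate_hinge top [([494, 382, 40], 0.94)]
gate_hinge scene [([497, 385, 40], 0.83), ([249, -356, -3], 0.18)]
gate_edge top [([772, -43, -1], 0.25)]
gate_edge scene [([277, 260, 43], 0.74), ([585, 185, 4], 0.6), ([575, 293, 10], 0.52)]
jar_c top [([387, 470, 60], 0.8), ([167, 314, 61], 0.63), ([436, 224, 65], 0.57), ([566, 499, 3], 0.35)]
jar_c scene [([439, 221, 60], 0.84), ([389, 471, 62], 0.82), ([166, 314, 63], 0.63), ([567, 349, 14], 0.53)]
mat top [([442, -20, 2], 0.84)]
mat scene [([444, -19, 0], 0.91), ([521, -288, 0], 0.23)]
tpl1_c top [([549, -242, 142], 0.71)]
tpl1_c scene [([552, -245, 136], 0.65)]
tin top [([711, 26, 2], 0.64)]
tin scene [([566, 349, 14], 0.62), ([709, 25, 3], 0.55)]
cleaner top [([774, -41, -2], 0.97), ([435, 221, 61], 0.56)]
cleaner scene [([775, -46, 5], 0.95), ([277, 262, 44], 0.24)]
1.2
```

```bash
python3 - <<'E'
import cv2,numpy as np
t=cv2.imread("pics/top0.png");s=cv2.imread("pics/scene0.png")
a=cv2.resize(t[110:300,130:250],None,fx=3,fy=3,interpolation=2)
b=cv2.resize(t[90:270,325:510],None,fx=2.3,fy=2.3,interpolation=2)
h=max(a.shape[0],b.shape[0]);c=np.zeros((h,a.shape[1]+b.shape[1],3),np.uint8);c[:a.shape[0],:a.shape[1]]=a;c[:b.shape[0],a.shape[1]:]=b
cv2.imwrite("pics/c1.png",c)
a=cv2.resize(s[170:280,290:420],None,fx=3,fy=3,interpolation=2)
b=cv2.resize(s[190:310,70:235],None,fx=2.4,fy=2.4,interpolation=2)
h=max(a.shape[0],b.shape[0]);c=np.zeros((h,a.shape[1]+b.shape[1],3),np.uint8);c[:a.shape[0],:a.shape[1]]=a;c[:b.shape[0],a.shape[1]:]=b
cv2.imwrite("pics/c2.png",c)
E
```

```text
(no output)
```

View pics/c1.png

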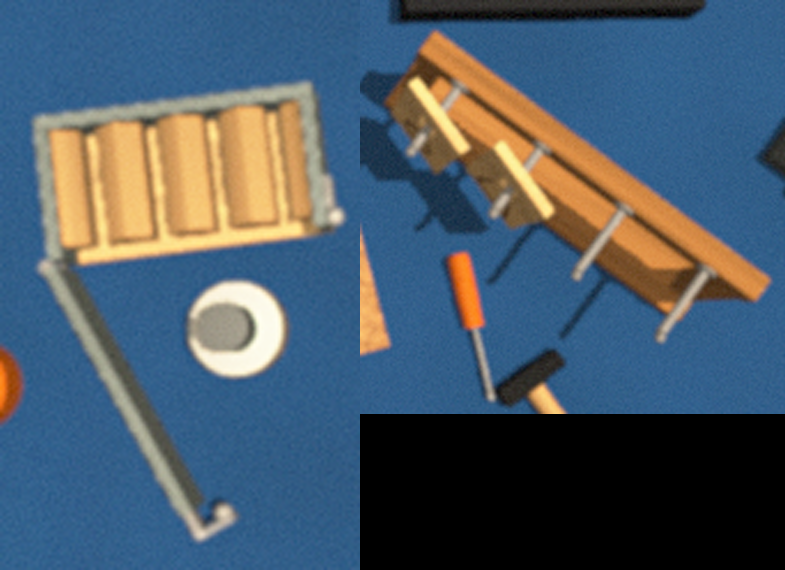

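View pics/c2.png

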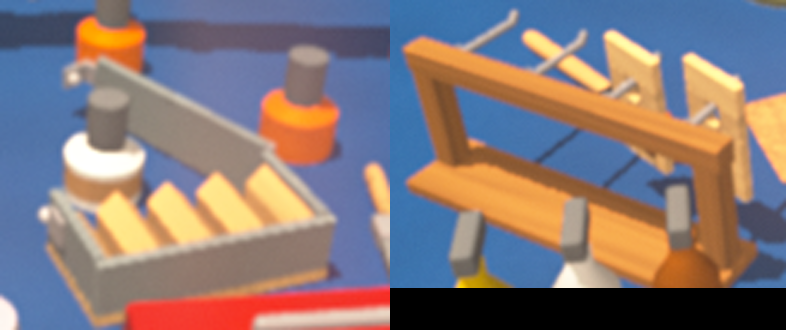

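```bash
cat > h.py <<'E'
import numpy as np,cv2
from workcell import env
def proj(P,c):
    m=env.camera_model(c);E=np.linalg.inv(m["extrinsics"]);P=np.atleast_2d(P)
    q=P@E[:3,:3].T+E[:3,3];f=210/np.tan(np.radians(m["vertical_fov"]/2))
    return np.c_[f*q[:,0]/q[:,2]+m["cx"],f*q[:,1]/q[:,2]+m["cy"]]
def plane(uv,c,z):
    m=env.camera_model(c);E=m["extrinsics"];f=210/np.tan(np.radians(m["vertical_fov"]/2))
    d=E[:3,:3]@np.array([(uv[0]-m["cx"])/f,(uv[1]-m["cy"])/f,1]);o=E[:3,3]
    return o+d*(z-o[2])/d[2]
def box(x,y,z,o,yaw):
    R=np.array([[np.cos(yaw),-np.sin(yaw)],[np.sin(yaw),np.cos(yaw)]]);P=[]
    for a in x:
        for b in y:
            for c in z: P.append([*(R@[a,b]+o[:2]),c])
    return np.array(P)
def draw(im,P,c,k,off,col):
    u=(proj(P,c)-off)*k
    for i in range(8):
        for b in(1,2,4):
            j=i^b
            if i<j: cv2.line(im,tuple(np.int32(u[i]*8)),tuple(np.int32(u[j]*8)),col,1,cv2.LINE_AA,3)
def crop(f,x0,y0,x1,y1,k): return cv2.resize(f[y0:y1,x0:x1],None,fx=k,fy=k,interpolation=2)
def side(*a):
    h=max(x.shape[0] for x in a)
    return np.hstack([cv2.copyMakeBorder(x,0,h-x.shape[0],0,0,0) for x in a])
def st():
    o=env.get_obs();q=o["eef_rot"];w,x,y,z=q
    ty=np.array([2*(x*y-w*z),1-2*(x*x+z*z),2*(y*z+w*x)])
    tz=np.array([2*(x*z+w*y),2*(y*z-w*x),1-2*(x*x+y*y)])
    print("t",round(o["clock"],2),"pos",o["eef_pos"].round(1),"yang",round(float(np.arctan2(ty[1],ty[0])),3),"tz",tz.round(3),"F",o["wrist_force"].round(1),"open",round(o["opening"],3),"j",o["joint_positions"].round(2))
E
python3 - <<'E'
from h import *
a=plane((357.6,103.5),"top",182);b=plane((503.3,211.7),"top",182);print("rail bar ends",a.round(),b.round(),np.linalg.norm(a-b),"yaw",np.arctan2(*(a-b)[[1,0]])-np.pi/2)
ry=np.arctan2(*(a-b)[[1,0]])-np.pi/2
a=plane((141.7,149.3),"top",74);b=plane((234,138),"top",74);print(a.round(),b.round(),np.linalg.norm(a-b),"till yaw",np.arctan2(*(a-b)[[1,0]])-np.pi/2)
ro=np.array([514.5,-287.5]);ty=.135;to=np.array([578,269.5])
for c in("top","scene"):
    f=env.grab_frame(c)
    if c=="top": w1=(130,90,250,300,3);w2=(325,80,510,270,2.3)
    else: w1=(290,160,420,290,3);w2=(60,180,240,320,2.2)
    A=crop(f,*w1);B=crop(f,*w2)
    draw(A,box((-64,64),(-124,124),(0,74),to,ty),c,w1[4],np.array(w1[:2]),(0,0,255))
    for s in(-84,-28,28,84): draw(A,box((-52,52),(s-8,s+8),(12,46),to,ty),c,w1[4],np.array(w1[:2]),(0,255,0))
    draw(B,box((50,80),(-220,220),(170,182),ro,ry),c,w2[4],np.array(w2[:2]),(0,0,255))
    for s in(54,162): draw(B,box((-6,6),(s-45,s+45),(65,215),ro,ry),c,w2[4],np.array(w2[:2]),(0,255,0))
    cv2.imwrite(f"pics/ov_{c}.png",side(A,B))
st()
E
```

```text
rail bar ends [ 709. -165.  182.] [ 441. -509.  182.] 436.5319692458387 yaw -0.6633408272038597
[624. 391.  74.] [651. 146.  74.] 246.30031724167702 till yaw 0.10795111607188046
t 1.3 pos [187.  622.5 230.6] yang 1.279 tz [ 0.  0. -1.] F [ 0.1 -0.5  0.4] open 1.002 j [-1.26  0.32 -0.07  1.45  0.02  1.37 -0.06]
```

View pics/ov_top.png

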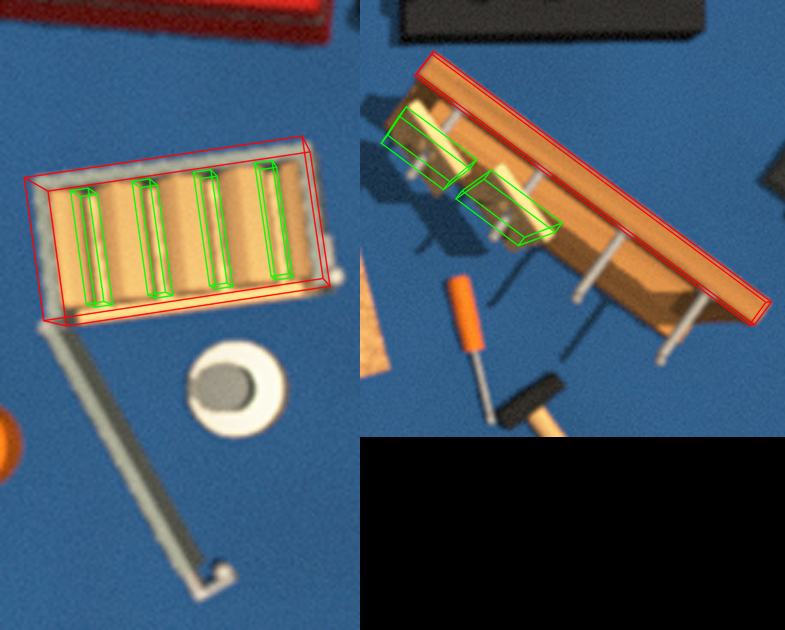

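View pics/ov_scene.png

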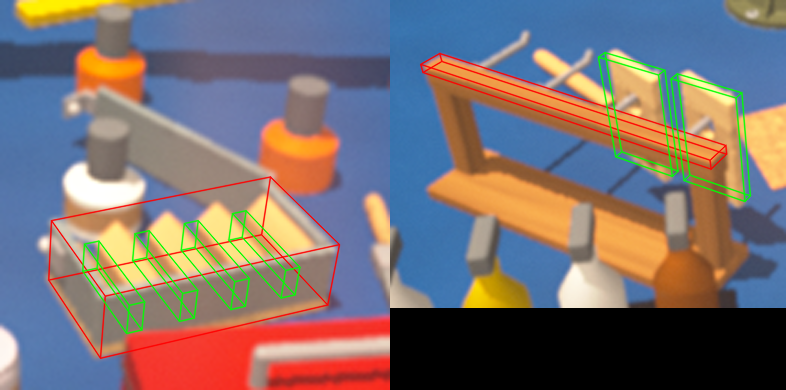

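```bash
python3 - <<'E'
from h import *
f=cv2.imread("pics/top0.png");g=cv2.imread("pics/scene0.png")
ro=np.array([514.5,-287.5]);ry=-.663
w=(325,95,425,205,5);A=crop(f,*w);A0=crop(g,150,190,240,300,3.2)
for s in(54,162): draw(A,box((-6,6),(s-45,s+45),(65,215),ro,ry),"top",5,np.array(w[:2]),(0,255,0)); 
cv2.imwrite("pics/z.png",side(A,A0))
E
```

```text
(no output)
```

View pics/z.png

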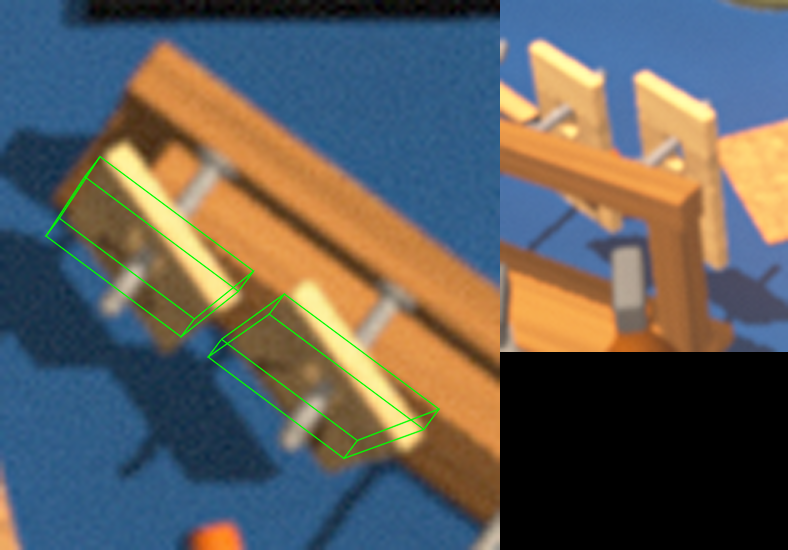

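```bash
python3 - <<'E'
from h import *
for u,v in(((347.6,125),(370.6,155)),((385,152),(407.4,183))):
    a=plane(u,"top",215);b=plane(v,"top",215);d=a-b
    print(((a+b)/2).round(1),np.linalg.norm(d).round(1),"yaw",np.arctan2(d[1],d[0])-np.pi/2)
# scene: top edges of slab
for u,v in(((150+537/3.2,190+43/3.2),(150+600/3.2,190+75/3.2)),((150+640/3.2,190+75/3.2),(150+708/3.2,190+115/3.2))):
    a=plane(u,"scene",215);b=plane(v,"scene",215);d=b-a
    print(((a+b)/2).round(1),np.linalg.norm(d).round(1),"yaw",np.arctan2(d[1],d[0])-np.pi/2)
# pegs top: base->tip z172
for u,v in(((325+215/5,95+165/5),(325+115/5,95+300/5)),((325+395/5,95+300/5),(325+295/5,95+435/5))):
    a=plane(u,"top",174);b=plane(v,"top",180);d=a-b
    print(a.round(),b.round(),np.linalg.norm(d).round(1),"yaw",np.arctan2(d[1],d[0]))
for c in("top","scene"):
  for i in range(3):
    print([([round(float(x)) for x in d["point"]],round(float(d["score"]),2)) for d in env.mark_of("tpl2_c",c)])
E
```

```text
[ 613.5 -160.6  215. ] 89.0 yaw -0.94219929635451
[ 547.2 -246.   215. ] 89.4 yaw -0.9720544016731808
[626.2 162.9 215. ] 68.8 yaw -1.0229243763983749
[694.5 228.3 215. ] 72.8 yaw -1.1216983981488051
[ 650. -191.  174.] [ 584. -139.  180.] 84.4 yaw -0.6570788584717293
[ 583. -277.  174.] [ 517. -225.  180.] 84.1 yaw -0.6683615930425586
[]
[]
[]
[([440, -20, 1], 0.31), ([516, -288, 171], 0.27)]
[([440, -20, 1], 0.31), ([516, -288, 171], 0.27)]
[([440, -20, 1], 0.31), ([516, -288, 171], 0.27)]
```

Request:
step_arm --dp '[[0.6,-0.95,0],[0.6,-0.95,0],[0.6,-0.95,0],[0.6,-0.95,0],[0.6,-0.95,0],[0.6,-0.95,0],[0.6,-0.95,0],[0.6,-0.95,0]]' --rotation '[[0,0,-0.72],[0,0,-0.72],[0,0,-0.72],[0,0,-0.72],[0,0,-0.72],[0,0,-0.72],[0,0,-0.72],[0,0,-0.72]]' --grip '[-1,-1,-1,-1,-1,-1,-1,-1]' --squeeze 30

```text
clock: 2.27
eef_pos: [331.7, 393.1, 230.8]
eef_rot: [0.0, 0.369, 0.93, 0.0]
wrist_force: [-0.0, 0.6, 0.6]
opening: 1.004
```

Request:
step_arm --dp '[[0.6,-0.95,0],[0.6,-0.95,0],[0.6,-0.95,0],[0.6,-0.95,0],[0.6,-0.95,0],[0.6,-0.95,0],[0,0,-0.5],[0,0,0]]' --rotation '[[0,0,-0.72],[0,0,-0.72],[0,0,-0.72],[0,0,-0.72],[0,0,-0.72],[0,0,-0.72],[0,0,0],[0,0,0]]' --grip '[-1,-1,-1,-1,-1,-1,-1,-1]'

```text
clock: 2.93
eef_pos: [439.1, 220.9, 214.0]
eef_rot: [-0.001, 0.524, 0.852, -0.001]
wrist_force: [-0.8, 0.6, -0.9]
opening: 1.003
```

```bash
python3 - <<'E'
from h import *
st()
for c in("top","scene"):
    f=env.grab_frame(c);cv2.imwrite(f"pics/j_{c}.png",f)
    print([([round(float(x)) for x in d["point"]],round(float(d["score"]),2)) for d in env.mark_of("jar_c",c)])
a=cv2.imread("pics/j_top.png");b=cv2.imread("pics/j_scene.png");cv2.imwrite("pics/j.png",side(crop(a,130,120,260,300,2.8),crop(b,280,120,430,280,2.8)))
E
```

```text
t 2.93 pos [439.1 220.9 214. ] yang 0.468 tz [-0.002 -0.001 -1.   ] F [-0.8  0.6 -0.9] open 1.003 j [-0.83 -0.01  0.31  1.87  0.    1.29 -0.05]
[([388, 470, 59], 0.75), ([166, 312, 63], 0.63), ([437, 221, 62], 0.52), ([564, 354, 13], 0.37)]
[([167, 310, 62], 0.94), ([440, 218, 63], 0.82), ([389, 470, 58], 0.73)]
```

View pics/j.png

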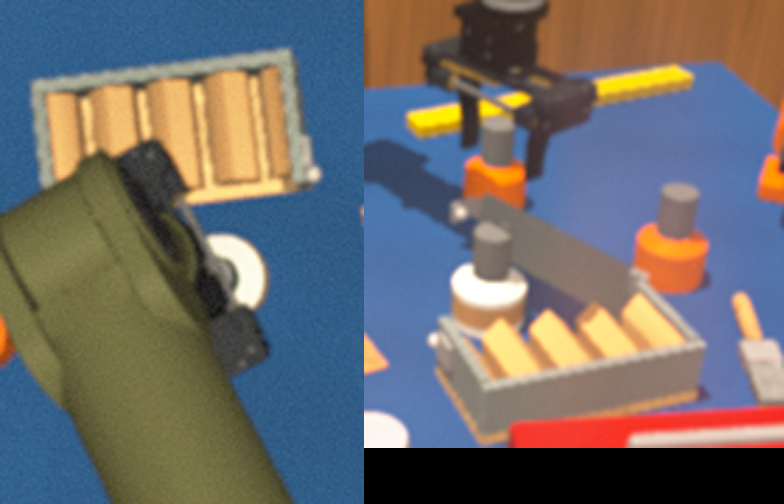

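The white jar (top (208,219), scene (324,222)) is the one meant. The orange look-alikes at top (117,238) and (176,321) are not. The gripper stands above it, so I descend.

Request:
step_arm --dp '[[0,0,-1],[0,0,-1],[0,0,-1],[0,0,-0.8],[0,0,-0.55],[0,0,0],[0,0,0],[0,0,0]]' --rotation '[[0,0,0],[0,0,0],[0,0,0],[0,0,0],[0,0,0],[0,0,0],[0,0,0],[0,0,0]]' --grip '[-1,-1,-1,-1,-1,-1,1,1]' --squeeze 30

```text
clock: 3.8
eef_pos: [439.7, 224.8, 86.6]
eef_rot: [0.0, 0.521, 0.853, 0.001]
wrist_force: [-0.1, 0.6, -0.4]
opening: 0.922
```

Request:
step_arm --dp '[[0,0,0],[0,0,0],[0,0,0],[0,0,0],[0,0,0.3],[0,0,0.5],[0,0,0.5],[0,0,0]]' --rotation '[[0,0,0],[0,0,0],[0,0,0],[0,0,0],[0,0,0],[0,0,0],[0,0,0],[0,0,0]]' --grip '[1,1,1,1,1,1,1,1]'

```text
clock: 4.47
eef_pos: [440.3, 224.2, 126.6]
eef_rot: [0.001, 0.522, 0.853, 0.002]
wrist_force: [1.5, 1.0, -5.4]
opening: 0.495
```

```bash
python3 - <<'E'
from h import *
st()
f=cv2.imread("pics/top0.png")
a=[plane(p,"top",4).round(0) for p in((260,190),(323,180),(338,242),(274,256))];print(a,np.mean(a,0))
print(env.get_obs()["eef_pos"])
E
```

```text
t 4.47 pos [440.3 224.2 126.6] yang 0.472 tz [ 0.003  0.002 -1.   ] F [ 1.5  1.  -5.4] open 0.495 j [-0.83  0.06  0.32  1.97 -0.02  1.1  -0.03]
[array([517.,  82.,   4.]), array([542., -95.,   4.]), array([ 369., -133.,    4.]), array([333.,  45.,   4.])] [440.25 -25.25   4.  ]
[440.3412738  224.22301289 126.6296243 ]
```

Request:
step_arm --dp '[[0.06,-0.91,0],[0.06,-0.91,0],[0.06,-0.91,0],[0.06,-0.91,0],[0.06,-0.91,0],[0.06,-0.91,0],[0.06,-0.91,0],[0.06,-0.91,0]]' --rotation '[[0,0,-0.7],[0,0,-0.7],[0,0,-0.7],[0,0,-0.7],[0,0,-0.7],[0,0,-0.7],[0,0,-0.7],[0,0,-0.7]]' --grip '[1,1,1,1,1,1,1,1]'

```text
clock: 5.13
eef_pos: [452.2, 3.5, 123.0]
eef_rot: [-0.001, 0.7, 0.715, -0.001]
wrist_force: [0.8, 0.1, -5.0]
opening: 0.501
```

Request:
step_arm --dp '[[0.06,-0.91,0],[0,0,0],[0,0,-0.4],[0,0,-0.4],[0,0,-0.2],[0,0,-0.1],[0,0,0],[0,0,0]]' --rotation '[[0,0,-0.7],[0,0,0],[0,0,0],[0,0,0],[0,0,0],[0,0,0],[0,0,0],[0,0,0]]' --grip '[1,1,1,1,1,1,1,1]'

```text
clock: 5.8
eef_pos: [456.1, -22.5, 95.5]
eef_rot: [-0.001, 0.718, 0.696, 0.001]
wrist_force: [-11.8, -1.7, 36.1]
opening: 0.499
```

```bash
python3 - <<'E'
from h import *
st()
a=env.grab_frame("top");b=env.grab_frame("scene");cv2.imwrite("pics/m.png",side(crop(a,240,150,360,280,3),crop(b,190,180,310,310,3)))
E
```

```text
t 5.8 pos [456.1 -22.5  95.5] yang -0.032 tz [ 0.     0.002 -1.   ] F [-11.8  -1.7  36.1] open 0.499 j [-0.57  0.02  0.57  2.09 -0.01  1.04 -0.02]
```

View pics/m.png

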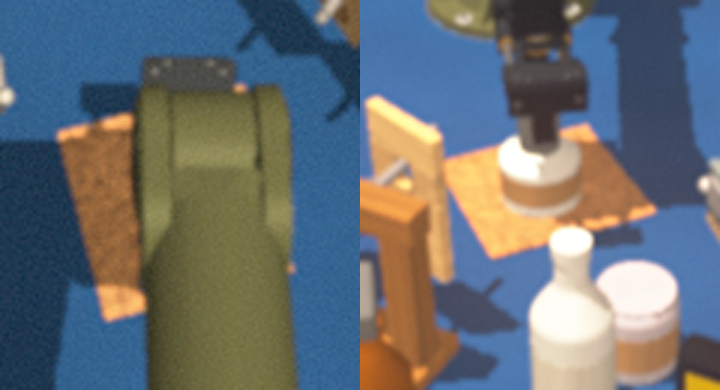

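Request:
step_arm --dp '[[0,0,0.07],[0,0,0],[0,0,0],[0,0,0],[0,0,0.5],[0,0,0.9],[0,0,0.9],[0,0,0.9]]' --rotation '[[0,0,0],[0,0,0],[0,0,0],[0,0,0],[0,0,0],[0,0,0],[0,0,-0.96],[0,0,-0.96]]' --grip '[1,0,-0.5,-0.7,-0.7,-0.7,-0.7,0.1]'

```text
clock: 6.57
eef_pos: [454.7, -22.3, 189.8]
eef_rot: [-0.0, 0.771, 0.637, -0.0]
wrist_force: [1.1, 0.1, 0.3]
opening: 0.8
```

Request:
step_arm --dp '[[0,0,1],[0,0,0.9],[0.87,-0.76,0],[0.87,-0.76,0],[0.87,-0.76,0],[0.87,-0.76,0],[0.87,-0.76,0],[0.87,-0.76,0]]' --rotation '[[0,0,-0.96],[0,0,-0.96],[0,0,-0.96],[0,0,-0.96],[0,0,-0.96],[0,0,-0.96],[0,0,-0.96],[0,0,-0.96]]' --grip '[0.1,0.1,0.1,0.1,0.1,0.1,0.1,0.1]'

```text
clock: 7.23
eef_pos: [613.0, -159.7, 245.5]
eef_rot: [0.0, 0.927, 0.375, -0.0]
wrist_force: [0.5, 0.8, 0.5]
opening: 0.458
```

Request:
step_arm --dp '[[0,0,0],[0,0,0]]' --rotation '[[0,0,-0.96],[0,0,-0.96]]' --grip '[0.1,0.1]'

```text
clock: 7.4
eef_pos: [612.2, -161.1, 243.9]
eef_rot: [0.001, 0.954, 0.301, -0.002]
wrist_force: [-0.5, 1.1, 0.6]
opening: 0.45
```

```bash
python3 - <<'E'
from h import *
st()
a=env.grab_frame("top");b=env.grab_frame("scene");cv2.imwrite("pics/t1.png",side(crop(a,240,80,430,290,2),crop(b,130,130,310,310,2.2)))
E
```

```text
t 7.4 pos [ 612.2 -161.1  243.9] yang -0.96 tz [-0.004 -0.003 -1.   ] F [-0.5  1.1  0.6] open 0.45 j [-0.37  0.34  0.75  1.5  -0.22  1.4  -0.57]
```

View pics/t1.png

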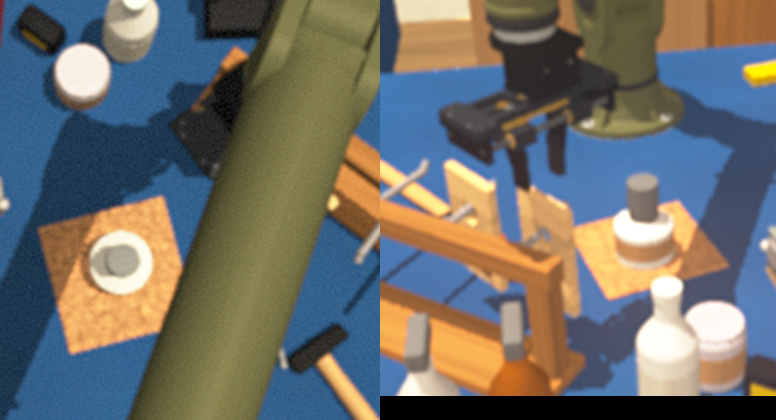

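```bash
python3 - <<'E'
from h import *
b=env.grab_frame("scene");w=(150,160,250,290,4.5);A=crop(b,*w)
for o in((613.5,-160.6),(547.2,-246)): draw(A,box((-6,6),(-45,45),(65,215),np.array(o),-.95),"scene",w[4],np.array(w[:2]),(0,255,0))
p=env.get_obs()["eef_pos"];draw(A,box((-20,20),(-9,9),(236,270),p[:2],-.96),"scene",w[4],np.array(w[:2]),(0,0,255))
cv2.imwrite("pics/t1b.png",A)
E
```

```text
(no output)
```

View pics/t1b.png

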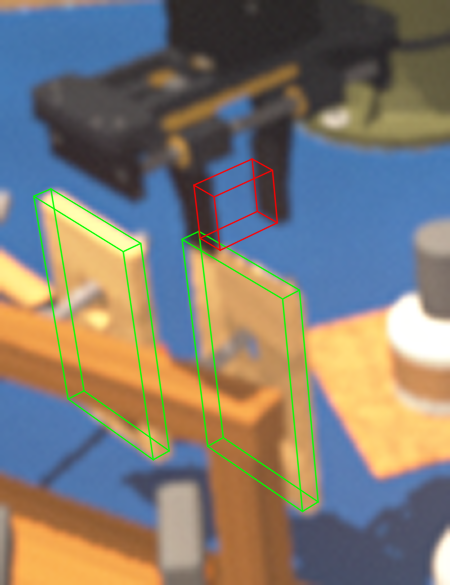

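Request:
step_arm --dp '[[0.04,0,-0.6],[0,0,-0.6],[0,0,-0.45],[0,0,0],[0,0,0],[0,0,0],[0,0,0],[0,0,0]]' --rotation '[[0,0,0],[0,0,0],[0,0,0],[0,0,0],[0,0,0],[0,0,0],[0,0,0],[0,0,0]]' --grip '[0.1,0.1,0.1,0.1,1,1,1,1]' --squeeze 25

```text
clock: 8.22
eef_pos: [613.6, -159.2, 197.9]
eef_rot: [0.0, 0.953, 0.304, 0.001]
wrist_force: [0.1, 0.2, -0.2]
opening: 0.234
```

```bash
python3 - <<'E'
from h import *
st()
b=env.grab_frame("scene");cv2.imwrite("pics/t2.png",crop(b,150,150,260,290,4))
E
```

```text
t 8.22 pos [ 613.6 -159.2  197.9] yang -0.953 tz [ 0.002 -0.    -1.   ] F [ 0.1  0.2 -0.2] open 0.234 j [-0.36  0.36  0.73  1.56 -0.25  1.31 -0.55]
```

View pics/t2.png

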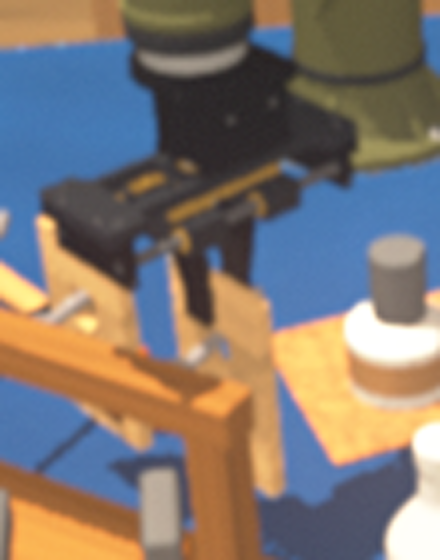

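Request:
step_arm --dp '[[0,0,0],[0,0,0],[0,0,0],[0,0,0],[0,0,0.25],[0,0,0.25],[0,0,0],[0,0,0]]' --rotation '[[0,0,0],[0,0,0],[0,0,0],[0,0,0],[0,0,0],[0,0,0],[0,0,0],[0,0,0]]' --grip '[1,1,1,1,1,1,1,1]'

```text
clock: 8.93
eef_pos: [613.2, -159.1, 212.1]
eef_rot: [0.0, 0.953, 0.304, 0.0]
wrist_force: [-0.4, -0.6, -1.6]
opening: 0.135
```

```bash
python3 - <<'E'
from h import *
st()
b=env.grab_frame("scene");cv2.imwrite("pics/t3.png",crop(b,150,150,260,290,4))
E
```

```text
t 8.93 pos [ 613.2 -159.1  212.1] yang -0.953 tz [ 0.001 -0.    -1.   ] F [-0.4 -0.6 -1.6] open 0.135 j [-0.37  0.35  0.74  1.55 -0.24  1.34 -0.56]
```

View pics/t3.png

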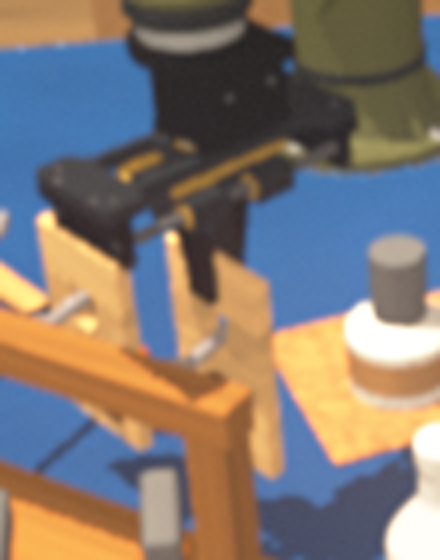

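Request:
step_arm --dp '[[-0.5,0.39,0],[-0.5,0.39,0],[-0.5,0.39,0],[-0.5,0.39,0],[-0.2,0.15,0.5],[0,0,0.9],[0,0,1],[0,0.3,0.2]]' --rotation '[[0,0,0],[0,0,0],[0,0,0],[0,0,0],[0,0,0],[0,0,0],[0,0,0],[0,0,-0.3]]' --grip '[1,1,1,1,1,1,1,1]'

```text
clock: 9.65
eef_pos: [548.3, -101.2, 294.3]
eef_rot: [0.001, 0.957, 0.291, 0.003]
wrist_force: [1.3, 0.0, -1.5]
opening: 0.135
```

```bash
python3 - <<'E'
from h import *
st()
b=env.grab_frame("scene");cv2.imwrite("pics/t4.png",crop(b,150,100,310,290,3))
E
```

```text
t 9.65 pos [ 548.3 -101.2  294.3] yang -0.98 tz [ 0.007 -0.001 -1.   ] F [ 1.3  0.  -1.5] open 0.135 j [-0.54  0.1   0.74  1.61 -0.07  1.45 -0.78]
```

View pics/t4.png

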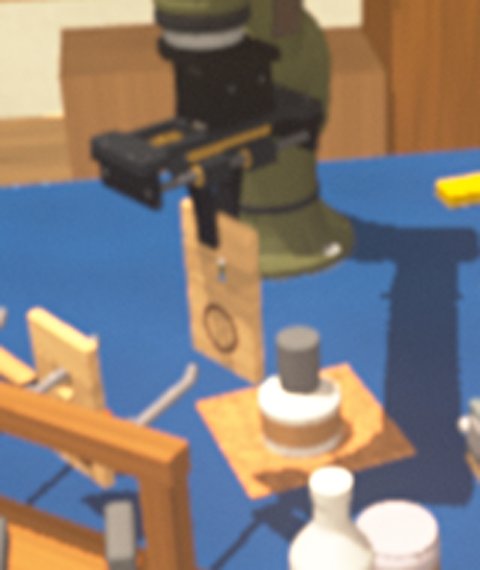

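Request:
step_arm --dp '[[0.045,0.94,0],[0.045,0.94,0],[0.045,0.94,0],[0.045,0.94,0],[0.045,0.94,0],[0.045,0.94,0],[0.045,0.94,0],[0.045,0.94,0]]' --rotation '[[0,0,-0.36],[0,0,-0.36],[0,0,-0.36],[0,0,-0.36],[0,0,-0.36],[0,0,-0.36],[0,0,-0.36],[0,0,-0.36]]' --grip '[1,1,1,1,1,1,1,1]'

```text
clock: 10.37
eef_pos: [557.1, 128.2, 288.3]
eef_rot: [0.0, 0.984, 0.18, -0.001]
wrist_force: [-1.1, -0.3, -1.3]
opening: 0.132
```

Request:
step_arm --dp '[[0.045,0.94,0],[0.045,0.94,0],[0.045,0.94,0],[0.045,0.94,0],[0.045,0.94,0],[0.045,0.94,0],[0.045,0.94,0],[0.045,0.94,0]]' --rotation '[[0,0,-0.36],[0,0,-0.36],[0,0,-0.36],[0,0,-0.36],[0,0,-0.36],[0,0,-0.36],[0,0,-0.36],[0,0,-0.36]]' --grip '[1,1,1,1,1,1,1,1]'

```text
clock: 11.03
eef_pos: [568.0, 353.6, 287.9]
eef_rot: [0.001, 0.998, 0.066, -0.001]
wrist_force: [1.3, 0.2, -0.8]
opening: 0.13
```

Request:
step_arm --dp '[[0,0,0],[0,0,-1],[0,0,-1],[0,0,0],[0,0,0]]' --rotation '[[0,0,0],[0,0,0],[0,0,0],[0,0,0],[0,0,0]]' --grip '[1,1,1,1,1]'

```text
clock: 11.45
eef_pos: [567.0, 351.7, 226.9]
eef_rot: [0.002, 0.998, 0.067, -0.003]
wrist_force: [-0.3, 0.0, -0.8]
opening: 0.136
```

```bash
python3 - <<'E'
from h import *
st()
a=env.grab_frame("top");b=env.grab_frame("scene");cv2.imwrite("pics/s1.png",side(crop(a,110,110,260,270,2.3),crop(b,270,120,420,290,2.8)))
for c in("top","scene"):
  for n in("slot1","till"):
    print(n,c,[([round(float(x)) for x in d["point"]],round(float(d["score"]),2)) for d in env.mark_of(n,c)])
E
```

```text
t 11.45 pos [567.  351.7 226.9] yang -1.437 tz [-0.005 -0.003 -1.   ] F [-0.3  0.  -0.8] open 0.136 j [-0.96  0.39  0.49  1.42 -0.18  1.39 -1.91]
slot1 top [([566, 350, 11], 0.76), ([578, 239, 11], 0.74), ([494, 383, 41], 0.63), ([591, 182, 11], 0.61), ([570, 294, 12], 0.58), ([550, -244, 136], 0.53), ([770, -42, -2], 0.26)]
till top [([577, 272, -7], 0.65)]
slot1 scene [([566, 350, 14], 0.98), ([574, 293, 7], 0.89), ([578, 242, 15], 0.87), ([583, 187, 5], 0.55)]
till scene [([577, 270, -3], 0.62)]
```

View pics/s1.png

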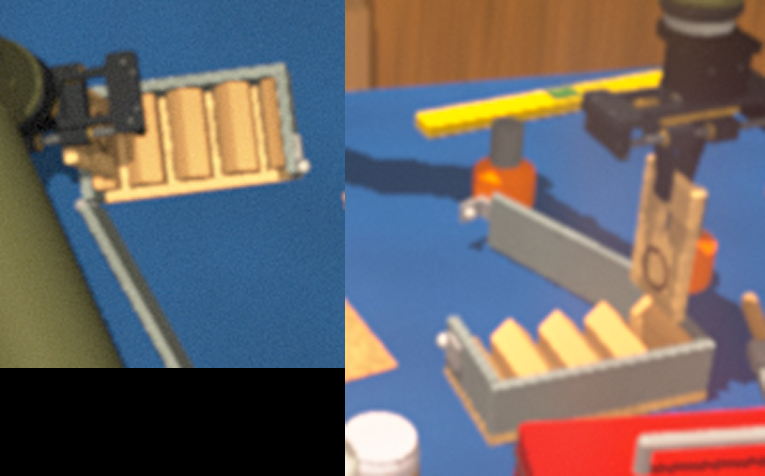

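Request:
step_arm --dp '[[0.1,-0.03,-0.5],[0,0,-0.5],[0,0,-0.4],[0,0,-0.4],[0,0,-0.3],[0,0,-0.3],[0,0,0]]' --rotation '[[0,0,0],[0,0,0],[0,0,0],[0,0,0],[0,0,0],[0,0,0],[0,0,0]]' --grip '[1,1,1,1,1,1,1]'

```text
clock: 12.33
eef_pos: [573.0, 352.3, 165.9]
eef_rot: [-0.002, 0.998, 0.066, 0.002]
wrist_force: [-9.4, -5.3, 25.5]
opening: 0.141
```

```bash
python3 - <<'E'
from h import *
st()
b=env.grab_frame("scene");cv2.imwrite("pics/s2.png",crop(b,290,130,430,290,3.5))
E
```

```text
t 12.33 pos [573.  352.3 165.9] yang -1.438 tz [ 0.004  0.005 -1.   ] F [-9.4 -5.3 25.5] open 0.141 j [-0.95  0.42  0.48  1.5  -0.2   1.27 -1.89]
```

View pics/s2.png

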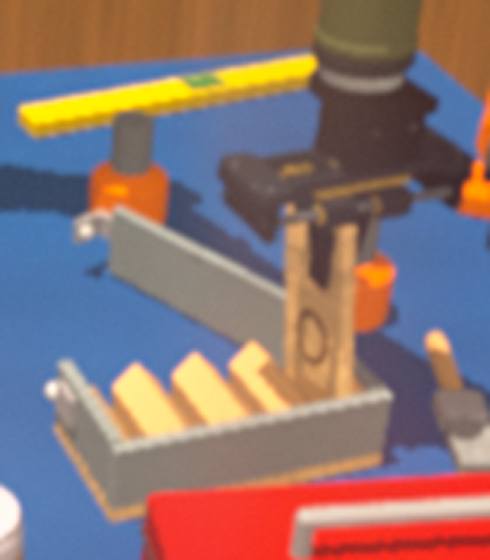

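Request:
step_arm --dp '[[0,0,0.4],[-0.2,-0.07,0],[0,0,-0.2],[0,0,-0.2],[0,0,-0.2],[0,0,0]]' --rotation '[[0,0,0],[0,0,0],[0,0,0],[0,0,0],[0,0,0],[0,0,0]]' --grip '[1,1,1,1,1,1]'

```text
clock: 12.88
eef_pos: [564.2, 349.1, 148.4]
eef_rot: [0.001, 0.998, 0.067, -0.002]
wrist_force: [-0.1, -0.6, -2.7]
opening: 0.135
```

```bash
python3 - <<'E'
from h import *
st()
a=env.grab_frame("top");b=env.grab_frame("scene");cv2.imwrite("pics/s3.png",side(crop(a,120,120,250,220,3),crop(b,340,130,430,290,3.5)))
E
```

```text
t 12.88 pos [564.2 349.1 148.4] yang -1.438 tz [-0.004 -0.003 -1.   ] F [-0.1 -0.6 -2.7] open 0.135 j [-0.96  0.42  0.48  1.53 -0.2   1.24 -1.89]
```

View pics/s3.png

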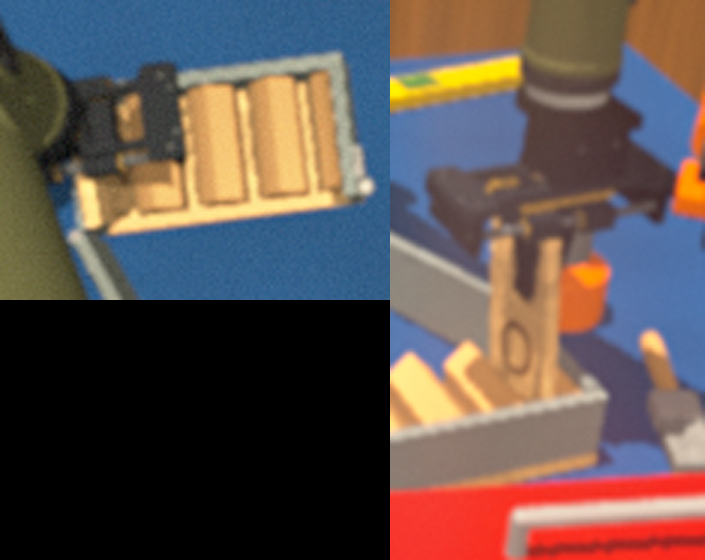

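Request:
step_arm --dp '[[0,0,-0.1],[0,0,-0.1],[0,0,0],[0,0,0]]' --rotation '[[0,0,0],[0,0,0],[0,0,0],[0,0,0]]' --grip '[1,1,1,1]'

```text
clock: 13.32
eef_pos: [565.5, 349.4, 145.4]
eef_rot: [0.0, 0.998, 0.066, -0.0]
wrist_force: [-0.1, -0.1, -1.7]
opening: 0.143
```

Request:
step_arm --dp '[[0,0,-0.12],[0,0,-0.12],[0,0,0],[0,0,0]]' --rotation '[[0,0,0],[0,0,0],[0,0,0],[0,0,0]]' --grip '[1,1,1,1]'

```text
clock: 13.65
eef_pos: [565.4, 349.4, 138.1]
eef_rot: [0.0, 0.998, 0.066, -0.0]
wrist_force: [-1.1, -0.6, -1.5]
opening: 0.133
```

```bash
python3 - <<'E'
from h import *
st()
E
```

```text
t 13.65 pos [565.4 349.4 138.1] yang -1.438 tz [-0.001 -0.001 -1.   ] F [-1.1 -0.6 -1.5] open 0.133 j [-0.95  0.43  0.47  1.54 -0.2   1.22 -1.88]
```

Request:
step_arm --dp '[[0,0,-0.12],[0,0,-0.12],[0,0,0],[0,0,0]]' --rotation '[[0,0,0],[0,0,0],[0,0,0],[0,0,0]]' --grip '[1,1,1,1]'

```text
clock: 13.98
eef_pos: [565.4, 349.4, 130.8]
eef_rot: [0.0, 0.998, 0.066, -0.0]
wrist_force: [-0.6, 0.1, -1.3]
opening: 0.135
```

```bash
python3 - <<'E'
from h import *
st()
a=env.grab_frame("top");b=env.grab_frame("scene");cv2.imwrite("pics/s4.png",side(crop(a,120,120,250,220,3),crop(b,340,130,430,290,3.5)))
E
```

```text
t 13.98 pos [565.4 349.4 130.8] yang -1.438 tz [-0.001 -0.001 -1.   ] F [-0.6  0.1 -1.3] open 0.135 j [-0.95  0.44  0.47  1.55 -0.21  1.21 -1.88]
```

View pics/s4.png

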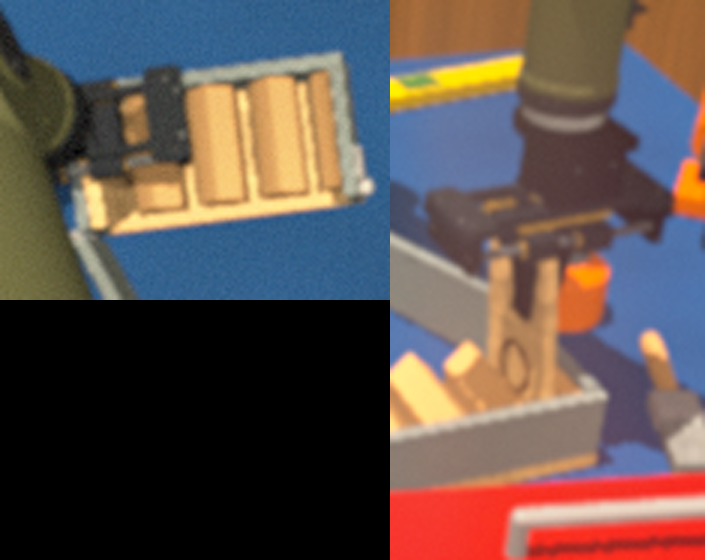

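Request:
step_arm --dp '[[0,0,-0.12],[0,0,-0.12],[0,0,0],[0,0,0]]' --rotation '[[0,0,0],[0,0,0],[0,0,0],[0,0,0]]' --grip '[1,1,1,1]'

```text
clock: 14.42
eef_pos: [566.4, 349.8, 125.1]
eef_rot: [-0.0, 0.998, 0.066, 0.001]
wrist_force: [0.9, 0.2, 3.9]
opening: 0.139
```

Request:
step_arm --dp '[[0,0,-0.1],[0,0,0],[0,0,0]]' --rotation '[[0,0,0],[0,0,0],[0,0,0]]' --grip '[1,1,1]'

```text
clock: 14.67
eef_pos: [568.0, 350.0, 124.1]
eef_rot: [-0.001, 0.998, 0.066, 0.003]
wrist_force: [2.5, -0.4, 10.5]
opening: 0.136
```

Request:
step_arm --dp '[[0,0,0.1],[0,0,0],[0,0,0],[0,0,0],[0,0,0.5],[0,0,1],[0,0,1],[0,-0.3,1]]' --rotation '[[0,0,0],[0,0,0],[0,0,0],[0,0,0],[0,0,0],[0,0,0],[0,0,0],[0,0,0]]' --grip '[0.3,0.1,0.1,0.1,0.1,0.1,0.1,0.1]'

```text
clock: 15.33
eef_pos: [564.2, 342.5, 228.9]
eef_rot: [0.0, 0.998, 0.068, -0.001]
wrist_force: [-0.2, 1.7, -0.2]
opening: 0.443
```

Request:
step_arm --dp '[[0,-0.9,0.3],[0,-0.9,0],[0,-0.9,0],[0,-0.9,0],[0,-0.9,0],[0,-0.9,0]]' --rotation '[[0,0,0.7],[0,0,0.7],[0,0,0.7],[0,0,0.7],[0,0,0.7],[0,0,0.7]]' --grip '[0.1,0.1,0.1,0.1,0.1,0.1]'

```text
clock: 15.83
eef_pos: [565.1, 177.3, 237.5]
eef_rot: [0.0, 0.972, 0.234, -0.001]
wrist_force: [0.6, -0.0, 0.7]
opening: 0.451
```

```bash
python3 - <<'E'
from h import *
st()
a=env.grab_frame("top");b=env.grab_frame("scene")
A=crop(a,120,110,250,220,3);B=crop(b,280,160,420,290,2.7)
to=np.array([567,350]);
for s in(0,):
  draw(B,box((-45,45),(-6,6),(12,162),to,.134),"scene",2.7,np.array((280,160)),(0,255,0))
  draw(A,box((-45,45),(-6,6),(12,162),to,.134),"top",3,np.array((120,110)),(0,255,0))
cv2.imwrite("pics/s5.png",side(A,B,crop(b,280,160,420,290,2.2)))
print([([round(float(x)) for x in d["point"]],round(float(d["score"]),2)) for c in("top","scene") for d in env.mark_of("tpl1_c",c)])
E
```

```text
t 15.83 pos [565.1 177.3 237.5] yang -1.099 tz [-0.001 -0.    -1.   ] F [ 0.6 -0.   0.7] open 0.451 j [-0.8   0.21  0.52  1.61 -0.11  1.36 -1.36]
[([550, -245, 140], 0.93), ([553, -245, 141], 0.63), ([579, 244, 12], 0.29)]
```

View pics/s5.png

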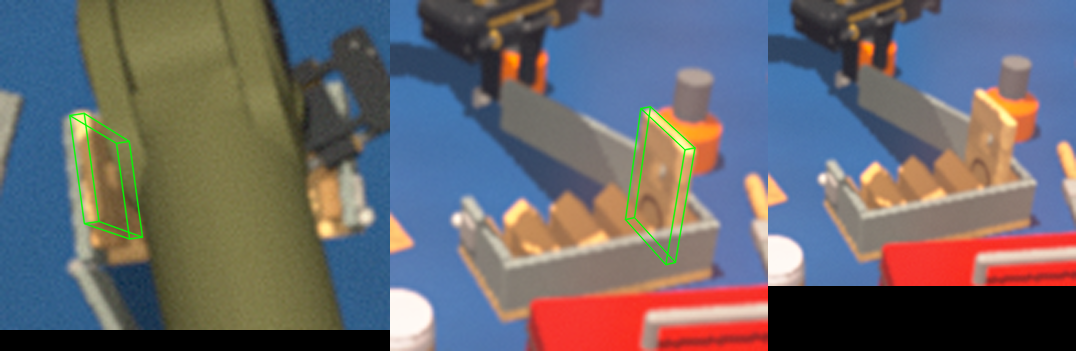

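Request:
step_arm --dp '[[-0.035,-0.94,0],[-0.035,-0.94,0],[-0.035,-0.94,0],[-0.035,-0.94,0],[-0.035,-0.94,0],[-0.035,-0.94,0],[-0.035,-0.94,0],[-0.035,-0.94,0]]' --rotation '[[0,0,0.11],[0,0,0.11],[0,0,0.11],[0,0,0.11],[0,0,0.11],[0,0,0.11],[0,0,0.11],[0,0,0.11]]' --grip '[0.1,0.1,0.1,0.1,0.1,0.1,0.1,0.1]' --squeeze 40

```text
clock: 16.7
eef_pos: [557.3, -46.4, 237.8]
eef_rot: [-0.0, 0.963, 0.268, -0.0]
wrist_force: [-0.5, 0.1, -0.2]
opening: 0.45
```

Request:
step_arm --dp '[[-0.035,-0.94,0],[-0.035,-0.94,0],[-0.035,-0.94,0],[-0.035,-0.94,0],[-0.035,-0.94,0],[-0.035,-0.94,0],[-0.035,-0.94,0],[0,0,0]]' --rotation '[[0,0,0.11],[0,0,0.11],[0,0,0.11],[0,0,0.11],[0,0,0.11],[0,0,0.11],[0,0,0.11],[0,0,0]]' --grip '[0.1,0.1,0.1,0.1,0.1,0.1,0.1,0.1]'

```text
clock: 17.37
eef_pos: [548.6, -250.1, 237.9]
eef_rot: [0.002, 0.956, 0.293, -0.001]
wrist_force: [-1.0, -0.5, -0.2]
opening: 0.452
```

```bash
python3 - <<'E'
from h import *
st()
a=env.grab_frame("top");b=env.grab_frame("scene");cv2.imwrite("pics/t5.png",side(crop(b,120,130,240,290,3.6),crop(b,280,160,420,290,2.5)))
a=cv2.resize(a,None,fx=1,fy=1);cv2.imwrite("pics/t5t.png",a)
E
```

```text
t 17.37 pos [ 548.6 -250.1  237.9] yang -0.976 tz [-0.001 -0.005 -1.   ] F [-1.  -0.5 -0.2] open 0.452 j [-0.27  0.27  0.79  1.59 -0.19  1.36 -0.44]
```

View pics/t5.png

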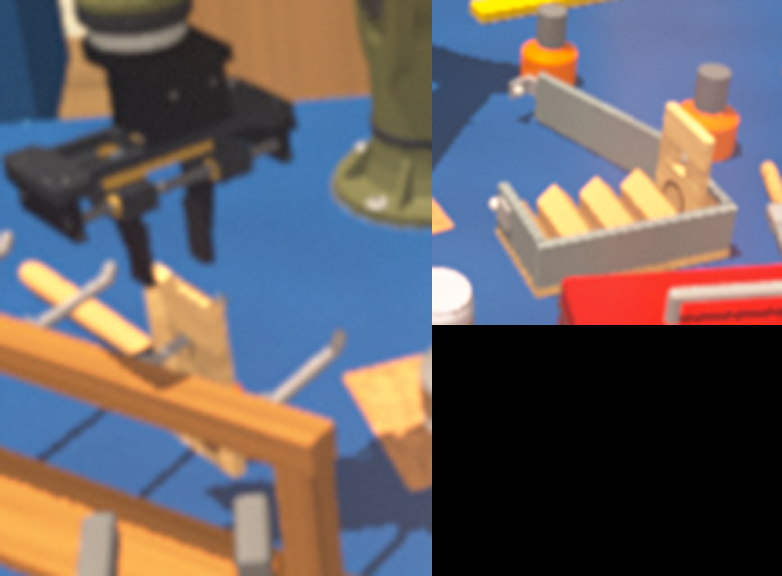

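View pics/t5t.png

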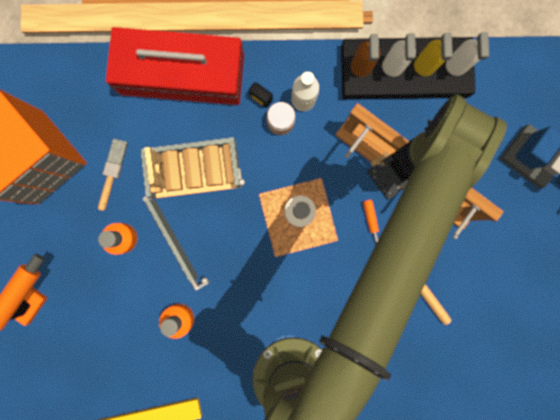

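Request:
step_arm --dp '[[0,0.1,-0.5],[0,0,-0.5],[0,0,-0.45],[0,0,0],[0,0,0],[0,0,0],[0,0,0],[0,0,0]]' --rotation '[[0,0,0],[0,0,0],[0,0,0],[0,0,0],[0,0,0],[0,0,0],[0,0,0],[0,0,0]]' --grip '[0.1,0.1,0.1,0.1,1,1,1,1]'

```text
clock: 18.13
eef_pos: [550.4, -241.6, 195.5]
eef_rot: [0.0, 0.955, 0.296, 0.001]
wrist_force: [0.5, -0.8, 0.4]
opening: 0.234
```

Request:
step_arm --dp '[[0,0,0],[0,0,0],[0,0,0],[0,0,0]]' --rotation '[[0,0,0],[0,0,0],[0,0,0],[0,0,0]]' --grip '[1,1,1,1]'

```text
clock: 18.47
eef_pos: [550.2, -241.8, 195.2]
eef_rot: [0.0, 0.955, 0.296, 0.001]
wrist_force: [0.1, 0.0, 1.9]
opening: 0.134
```

Request:
step_arm --dp '[[0,0,0.25],[0,0,0.25],[0,0,0],[0,0,0]]' --rotation '[[0,0,0],[0,0,0],[0,0,0],[0,0,0]]' --grip '[1,1,1,1]'

```text
clock: 18.8
eef_pos: [550.1, -241.6, 210.1]
eef_rot: [0.0, 0.955, 0.296, 0.0]
wrist_force: [0.1, 0.1, -1.6]
opening: 0.134
```

```bash
python3 - <<'E'
from h import *
st()
b=env.grab_frame("scene");cv2.imwrite("pics/t6.png",crop(b,120,130,240,290,3.6))
E
```

```text
t 18.8 pos [ 550.1 -241.6  210.1] yang -0.97 tz [ 0.001 -0.    -1.   ] F [ 0.1  0.1 -1.6] open 0.134 j [-0.28  0.28  0.78  1.63 -0.2   1.31 -0.44]
```

View pics/t6.png

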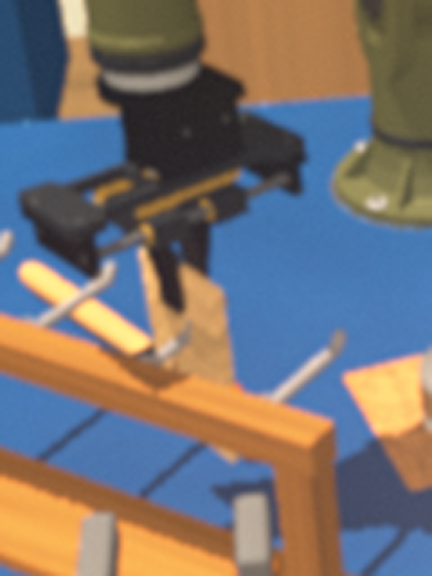

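Request:
step_arm --dp '[[-0.5,0.39,0],[-0.5,0.39,0],[-0.5,0.39,0],[-0.5,0.39,0],[-0.2,0.15,0.5],[0,0,0.9],[0,0,1],[0.1,0.3,0.2]]' --rotation '[[0,0,0],[0,0,0],[0,0,0],[0,0,0],[0,0,0],[0,0,0],[0,0,0],[0,0,-0.3]]' --grip '[1,1,1,1,1,1,1,1]'

```text
clock: 19.52
eef_pos: [487.7, -183.8, 292.1]
eef_rot: [0.002, 0.959, 0.283, 0.003]
wrist_force: [0.9, -1.1, -1.1]
opening: 0.13
```

```bash
python3 - <<'E'
from h import *
st()
b=env.grab_frame("scene");cv2.imwrite("pics/t7.png",crop(b,120,80,320,290,2.5))
print([([round(float(x)) for x in d["point"]],round(float(d["score"]),2)) for c in("top","scene") for d in env.mark_of("jar_c",c)])
E
```

```text
t 19.52 pos [ 487.7 -183.8  292.1] yang -0.997 tz [ 0.007 -0.001 -1.   ] F [ 0.9 -1.1 -1.1] open 0.13 j [-0.43 -0.    0.75  1.7   0.    1.44 -0.68]
[([455, -24, 65], 0.63), ([386, 470, 58], 0.59), ([388, 469, 57], 0.96), ([166, 310, 62], 0.93), ([457, -29, 63], 0.82), ([496, 388, 38], 0.71)]
```

View pics/t7.png

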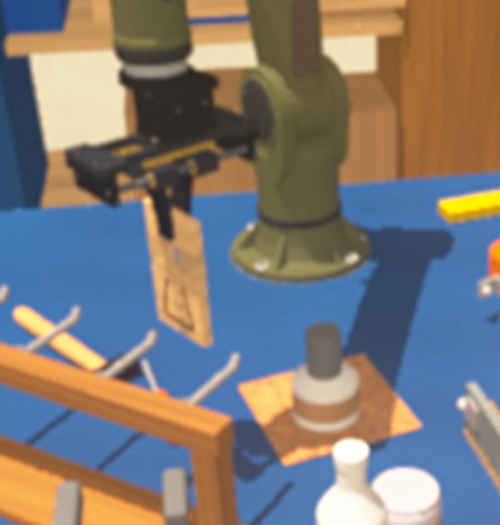

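Request:
step_arm --dp '[[0.19,0.885,0],[0.19,0.885,0],[0.19,0.885,0],[0.19,0.885,0],[0.19,0.885,0],[0.19,0.885,0],[0.19,0.885,0],[0.19,0.885,0]]' --rotation '[[0,0,-0.34],[0,0,-0.34],[0,0,-0.34],[0,0,-0.34],[0,0,-0.34],[0,0,-0.34],[0,0,-0.34],[0,0,-0.34]]' --grip '[1,1,1,1,1,1,1,1]'

```text
clock: 20.33
eef_pos: [531.6, 31.9, 285.5]
eef_rot: [0.0, 0.984, 0.178, -0.002]
wrist_force: [-0.4, 0.5, -1.2]
opening: 0.133
```

Request:
step_arm --dp '[[0.19,0.885,0],[0.19,0.885,0],[0.19,0.885,0],[0.19,0.885,0],[0.19,0.885,0],[0.19,0.885,0],[0.19,0.885,0],[0.19,0.885,0]]' --rotation '[[0,0,-0.34],[0,0,-0.34],[0,0,-0.34],[0,0,-0.34],[0,0,-0.34],[0,0,-0.34],[0,0,-0.34],[0,0,-0.34]]' --grip '[1,1,1,1,1,1,1,1]'

```text
clock: 21.0
eef_pos: [577.6, 243.9, 285.0]
eef_rot: [0.001, 0.998, 0.07, -0.002]
wrist_force: [-0.0, 0.1, -1.9]
opening: 0.135
```

Request:
step_arm --dp '[[0,0,0],[0,0,-1],[0,0,-1],[0,0,-0.2],[0,0,0],[0,0,0]]' --rotation '[[0,0,0],[0,0,0],[0,0,0],[0,0,0],[0,0,0],[0,0,0]]' --grip '[1,1,1,1,1,1]'

```text
clock: 21.5
eef_pos: [578.0, 243.1, 221.3]
eef_rot: [0.0, 0.997, 0.071, -0.001]
wrist_force: [0.7, -0.1, -1.1]
opening: 0.137
```

```bash
python3 - <<'E'
from h import *
st()
b=env.grab_frame("scene");cv2.imwrite("pics/s6.png",crop(b,280,120,430,290,3.3))
E
```

```text
t 21.5 pos [578.  243.1 221.3] yang -1.429 tz [-0.001 -0.001 -1.   ] F [ 0.7 -0.1 -1.1] open 0.137 j [-0.8   0.29  0.44  1.54 -0.12  1.34 -1.78]
```

View pics/s6.png

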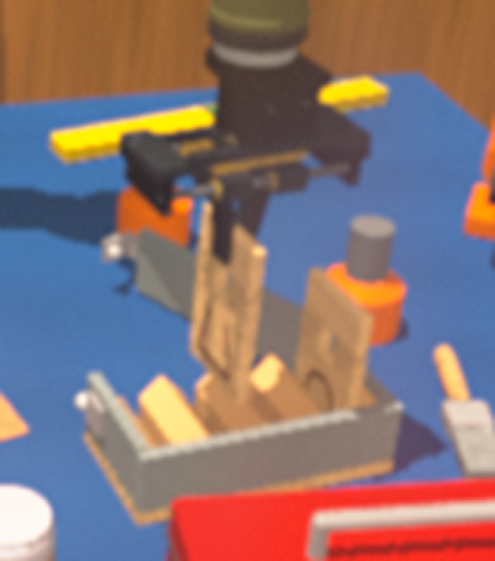

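Request:
step_arm --dp '[[-0.1,-0.08,-0.5],[0,0,-0.5],[0,0,-0.4],[0,0,-0.2],[0,0,-0.1],[0,0,0]]' --rotation '[[0,0,-0.1],[0,0,0],[0,0,0],[0,0,0],[0,0,0],[0,0,0]]' --grip '[1,1,1,1,1,1]'

```text
clock: 22.05
eef_pos: [575.5, 240.6, 170.6]
eef_rot: [0.0, 0.998, 0.067, 0.0]
wrist_force: [1.0, -0.6, -2.5]
opening: 0.135
```

Request:
step_arm --dp '[[0,0,-0.15],[0,0,-0.15],[0,0,0],[0,0,0]]' --rotation '[[0,0,0],[0,0,0],[0,0,0],[0,0,0]]' --grip '[1,1,1,1]'

```text
clock: 22.38
eef_pos: [575.3, 240.8, 161.2]
eef_rot: [0.0, 0.998, 0.067, 0.0]
wrist_force: [2.2, -2.1, -2.6]
opening: 0.137
```

Request:
step_arm --dp '[[0,0,-0.15],[0,0,-0.15],[0,0,0],[0,0,0]]' --rotation '[[0,0,0],[0,0,0],[0,0,0],[0,0,0]]' --grip '[1,1,1,1]'

```text
clock: 22.72
eef_pos: [575.0, 240.8, 151.9]
eef_rot: [0.0, 0.998, 0.067, -0.0]
wrist_force: [1.1, -2.7, -3.5]
opening: 0.131
```

Request:
step_arm --dp '[[0,0,-0.15],[0,0,-0.1],[0,0,0],[0,0,0]]' --rotation '[[0,0,0],[0,0,0],[0,0,0],[0,0,0]]' --grip '[1,1,1,1]'

```text
clock: 23.05
eef_pos: [575.1, 240.9, 144.5]
eef_rot: [0.0, 0.998, 0.067, -0.0]
wrist_force: [1.6, -3.8, -3.1]
opening: 0.136
```

Request:
step_arm --dp '[[0,0,-0.1],[0,0,0],[0,0,0]]' --rotation '[[0,0,0],[0,0,0],[0,0,0]]' --grip '[1,1,1]'

```text
clock: 23.3
eef_pos: [575.4, 241.0, 142.4]
eef_rot: [0.0, 0.998, 0.067, 0.0]
wrist_force: [1.1, -4.7, 1.4]
opening: 0.135
```

Request:
step_arm --dp '[[0,0,-0.07],[0,0,0],[0,0,0.05],[0,0,0],[0,0,0],[0,0,0.5],[0,0,1],[0,0,1]]' --rotation '[[0,0,0],[0,0,0],[0,0,0],[0,0,0],[0,0,0],[0,0,0],[0,0,0],[0,0,0]]' --grip '[1,1,0.1,0.1,0.1,0.1,0.1,0.1]'

```text
clock: 23.97
eef_pos: [573.5, 242.4, 215.6]
eef_rot: [0.0, 0.998, 0.068, -0.002]
wrist_force: [0.9, 0.2, -0.1]
opening: 0.435
```

Request:
step_arm --dp '[[0,0,1],[-0.2,-0.9,0],[-0.2,-0.9,0],[-0.2,-0.9,0],[-0.2,-0.9,0],[-0.2,-0.9,0],[-0.2,-0.9,0],[0,0,0]]' --rotation '[[0,0,0],[0,0,0],[0,0,0],[0,0,0],[0,0,0],[0,0,0],[0,0,0],[0,0,0]]' --grip '[0.1,0.1,0.1,0.1,0.1,0.5,1,1]'

```text
clock: 24.63
eef_pos: [538.4, 73.3, 246.8]
eef_rot: [0.0, 0.998, 0.063, -0.0]
wrist_force: [0.2, -1.3, 0.4]
opening: 0.302
```

```bash
python3 - <<'E'
from h import *
st()
a=env.grab_frame("top");b=env.grab_frame("scene")
B=crop(b,285,160,415,290,3.4);A=crop(a,125,120,255,230,2.6)
for to in((567,350),(578,240)): draw(B,box((-45,45),(-6,6),(12,162),np.array(to),.134),"scene",3.4,np.array((285,160)),(0,255,0))
cv2.imwrite("pics/s7.png",side(A,B)); cv2.imwrite("pics/s7b.png",b)
for n in("jar_c","tpl1_c","gate_edge","gate_hinge"): print(n,[([round(float(x)) for x in d["point"]],round(float(d["score"]),2)) for c in("top","scene") for d in env.mark_of(n,c)])
E
```

```text
t 24.63 pos [538.4  73.3 246.8] yang -1.444 tz [-0.    -0.001 -1.   ] F [ 0.2 -1.3  0.4] open 0.302 j [-0.68  0.08  0.53  1.71 -0.04  1.36 -1.59]
jar_c [([163, 311, 60], 0.95), ([383, 471, 63], 0.82), ([170, 312, 65], 0.78), ([457, -26, 63], 0.75)]
tpl1_c [([575, 241, 90], 0.59), ([713, 26, 1], 0.59), ([579, 240, 88], 0.78)]
gate_edge [([275, 260, 42], 0.84), ([277, 260, 41], 0.89), ([394, -229, 2], 0.2)]
gate_hinge [([491, 384, 42], 0.7), ([493, 385, 39], 0.72)]
```

View pics/s7.png

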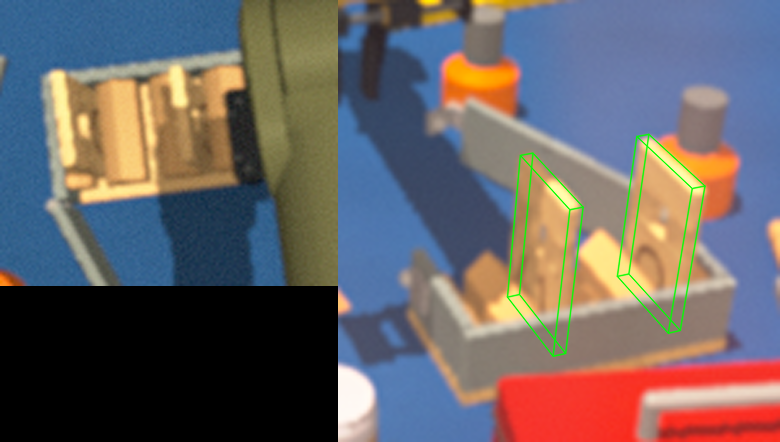

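View pics/s7b.png

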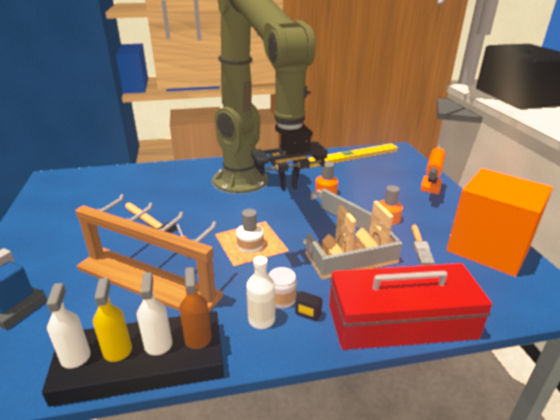

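```bash
cat > g.py <<'E'
from h import *
H=np.array([493,385.]);fs=.134-np.pi/2
xt=np.array([np.cos(.134),np.sin(.134)]);yt=np.array([-xt[1],xt[0]])
def P(th,r,m=0):
    p=fs-th;d=np.array([np.cos(p),np.sin(p)]);n=np.array([np.sin(p),-np.cos(p)])
    return H+r*d+n*(6+15*abs(n@yt)+9.5*abs(n@xt)+m)
E
python3 - <<'E'
from g import *
print("start",P(1.18,160,16).round())
prev=None
for i,th in enumerate(np.linspace(1.18,0,14)):
    r=160+50*i/13;p=P(th,r);print(round(th,2),p.round(),None if prev is None else ((p-prev)/30).round(2),round(np.hypot(*p)));prev=p
E
```

```text
start [335. 339.]
1.18 [343. 325.] None 472
1.09 [346. 310.] [ 0.09 -0.51] 464
1.0 [350. 294.] [ 0.15 -0.52] 457
0.91 [356. 279.] [ 0.21 -0.51] 452
0.82 [364. 264.] [ 0.26 -0.5 ] 450
0.73 [374. 249.] [ 0.32 -0.49] 449
0.64 [385. 235.] [ 0.38 -0.46] 451
0.54 [398. 222.] [ 0.44 -0.43] 456
0.45 [413. 211.] [ 0.49 -0.39] 464
0.36 [429. 200.] [ 0.54 -0.35] 473
0.27 [447. 191.] [ 0.58 -0.3 ] 486
0.18 [465. 184.] [ 0.62 -0.24] 500
0.09 [485. 178.] [ 0.66 -0.18] 517
0.0 [506. 175.] [ 0.69 -0.12] 535
```

Request:
step_arm --dp '[[-0.68,0.885,0],[-0.68,0.885,0],[-0.68,0.885,0],[-0.68,0.885,0],[-0.68,0.885,0],[-0.68,0.885,0],[-0.68,0.885,0],[-0.68,0.885,0]]' --rotation '[[0,0,0],[0,0,0],[0,0,0],[0,0,0],[0,0,0],[0,0,0],[0,0,0],[0,0,0]]' --grip '[1,1,1,1,1,1,1,1]'

```text
clock: 25.8
eef_pos: [374.6, 293.0, 246.7]
eef_rot: [-0.0, 0.998, 0.067, 0.0]
wrist_force: [0.6, -0.3, -0.2]
opening: -0.0
```

Request:
step_arm --dp '[[-0.68,0.885,0],[-0.68,0.885,0],[0,0,-1],[0,0,-1],[0,0,-1],[0,0,0]]' --rotation '[[0,0,0],[0,0,0],[0,0,0],[0,0,0],[0,0,0],[0,0,0]]' --grip '[1,1,1,1,1,1]'

```text
clock: 26.3
eef_pos: [332.0, 341.9, 150.9]
eef_rot: [0.004, 0.998, 0.067, -0.004]
wrist_force: [-1.4, -1.1, 0.1]
opening: 0.006
```

```bash
python3 - <<'E'
from h import *
st()
a=env.grab_frame("top");b=env.grab_frame("scene")
cv2.imwrite("pics/g1.png",side(crop(a,80,110,260,330,2),crop(b,270,100,430,280,2.4)))
E
```

```text
t 26.3 pos [332.  341.9 150.9] yang -1.436 tz [-0.007 -0.008 -1.   ] F [-1.4 -1.1  0.1] open 0.006 j [-1.02  0.02  0.17  1.97 -0.    1.17 -2.29]
```

View pics/g1.png

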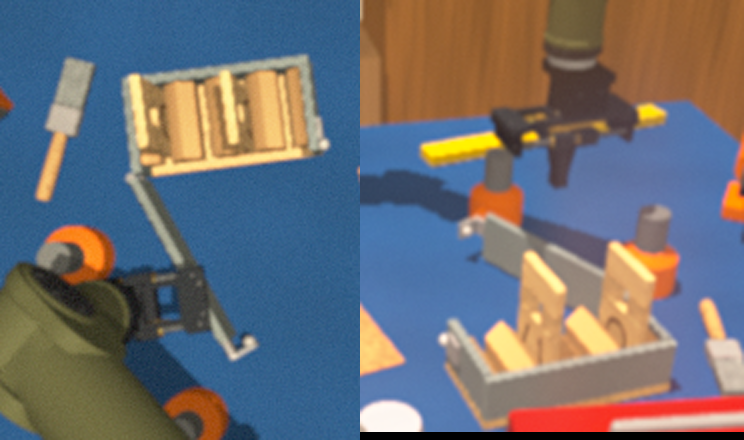

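Request:
step_arm --dp '[[0,0,-0.8],[0,0,-0.8],[0,0,-0.8],[0,0,-0.7],[0,0,0]]' --rotation '[[0,0,0],[0,0,0],[0,0,0],[0,0,0],[0,0,0]]' --grip '[1,1,1,1,1]'

```text
clock: 26.82
eef_pos: [334.4, 343.8, 62.2]
eef_rot: [0.001, 0.998, 0.067, -0.001]
wrist_force: [-1.3, -1.2, 1.1]
opening: 0.006
```

Request:
step_arm --dp '[[0.25,-0.4,0],[0.1,-0.4,0],[0.1,-0.5,0],[0.15,-0.5,0],[0.2,-0.5,0],[0.26,-0.5,0]]' --rotation '[[0,0,0],[0,0,0],[0,0,0],[0,0,0],[0,0,0],[0,0,0]]' --grip '[1,1,1,1,1,1]'

```text
clock: 27.32
eef_pos: [368.3, 261.0, 66.1]
eef_rot: [-0.002, 0.998, 0.067, 0.001]
wrist_force: [0.7, 0.5, 0.2]
opening: 0.005
```

```bash
python3 - <<'E'
from h import *
st()
a=env.grab_frame("top");b=env.grab_frame("scene")
cv2.imwrite("pics/g2.png",side(crop(a,80,110,260,330,2),crop(b,270,100,430,280,2.4)))
E
```

```text
t 27.32 pos [368.3 261.   66.1] yang -1.437 tz [ 0.003  0.003 -1.   ] F [0.7 0.5 0.2] open 0.005 j [-0.92  0.05  0.25  2.12 -0.02  0.97 -2.1 ]
```

View pics/g2.png

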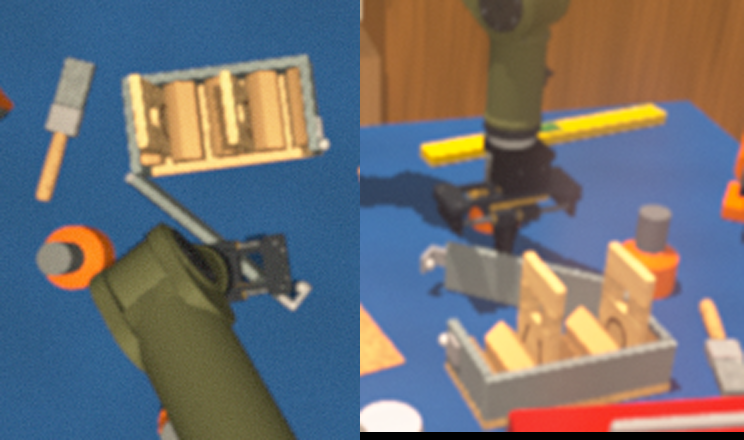

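Request:
step_arm --dp '[[0.3,-0.48,-0.05],[0.36,-0.46,-0.05],[0.41,-0.44,-0.05],[0.46,-0.4,0],[0.52,-0.36,0],[0,0,0]]' --rotation '[[0,0,0],[0,0,0],[0,0,0],[0,0,0],[0,0,0],[0,0,0]]' --grip '[1,1,1,1,1,1]'

```text
clock: 27.92
eef_pos: [432.0, 195.3, 60.9]
eef_rot: [-0.0, 0.998, 0.065, 0.002]
wrist_force: [0.6, -0.7, 0.9]
opening: 0.009
```

Request:
step_arm --dp '[[0,0,0],[0,0,0],[0,0,0],[0,0,0]]' --rotation '[[0.1,-0.8,0],[0.1,-0.8,0],[0.1,-0.8,0],[0.1,-0.8,0]]' --grip '[1,1,1,1]'

```text
clock: 28.25
eef_pos: [428.6, 198.1, 60.4]
eef_rot: [-0.009, 0.989, 0.066, 0.131]
wrist_force: [-0.1, -1.8, 0.9]
opening: 0.002
```

```bash
python3 - <<'E'
from h import *
st()
a=env.grab_frame("top");b=env.grab_frame("scene")
cv2.imwrite("pics/g3.png",side(crop(a,80,110,300,330,2),crop(b,250,100,430,280,2.2)))
for n in("gate_edge","gate_hinge","jar_c"): print(n,[([round(float(x)) for x in d["point"]],round(float(d["score"]),2)) for c in("top","scene") for d in env.mark_of(n,c)])
E
```

```text
t 28.25 pos [428.6 198.1  60.4] yang -1.437 tz [ 0.257  0.034 -0.966] F [-0.1 -1.8  0.9] open 0.002 j [-0.87 -0.07  0.29  2.28  0.21  0.7  -2.16]
gate_edge [([452, 133, 43], 0.88)]
gate_hinge [([494, 383, 41], 0.87), ([498, 386, 40], 0.57)]
jar_c [([388, 469, 59], 0.95), ([456, -22, 64], 0.87), ([164, 313, 63], 0.68), ([387, 469, 59], 0.83), ([167, 312, 63], 0.67), ([393, -229, -2], 0.32)]
```

View pics/g3.png

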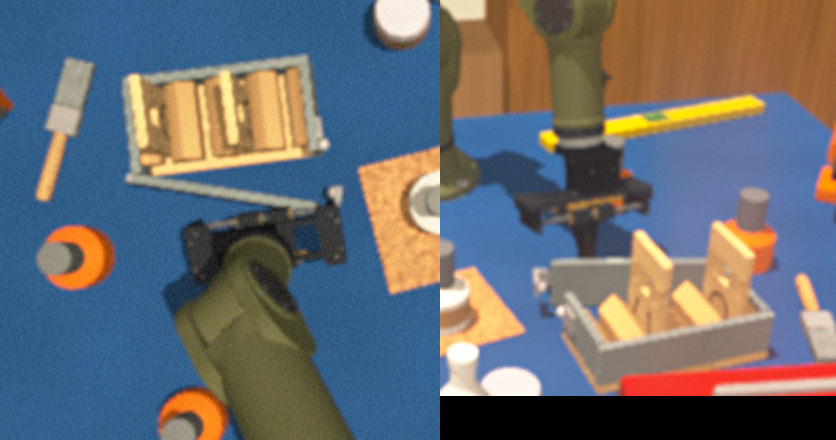

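Request:
step_arm --dp '[[0.58,-0.25,0],[0.6,-0.22,0],[0.5,-0.15,0],[0.4,-0.1,0],[0,0,0]]' --rotation '[[0,0,0],[0,0,0],[0,0,0],[0,0,0],[0,0,0]]' --grip '[1,1,1,1,1]'

```text
clock: 29.07
eef_pos: [492.7, 174.5, 59.1]
eef_rot: [-0.007, 0.99, 0.065, 0.128]
wrist_force: [0.3, -0.3, 0.5]
opening: 0.008
```

```bash
python3 - <<'E'
from h import *
st()
a=env.grab_frame("top");b=env.grab_frame("scene")
cv2.imwrite("pics/g4.png",side(crop(a,120,110,280,270,2.4),crop(b,290,160,410,290,3.2)))
E
```

```text
t 29.07 pos [492.7 174.5  59.1] yang -1.439 tz [ 0.253  0.031 -0.967] F [ 0.3 -0.3  0.5] open 0.008 j [-0.81  0.04  0.37  2.18  0.11  0.68 -1.95]
```

View pics/g4.png

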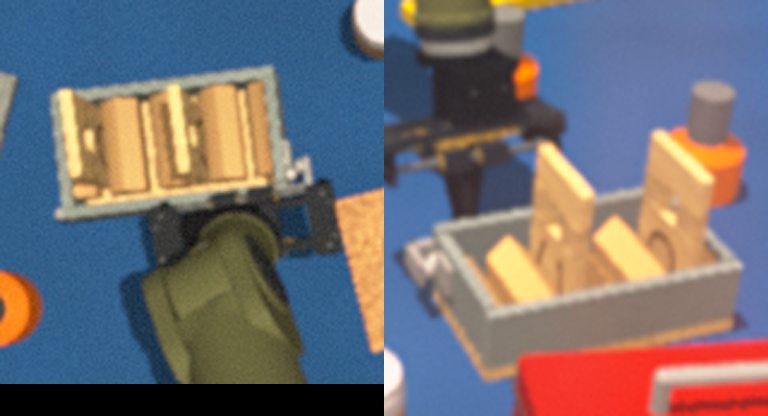

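Request:
step_arm --dp '[[0.15,-0.02,0],[0.15,-0.02,0],[0.15,-0.02,0],[0,0,0]]' --rotation '[[0,0,0],[0,0,0],[0,0,0],[0,0,0]]' --grip '[1,1,1,1]'

```text
clock: 29.5
eef_pos: [499.4, 173.7, 57.5]
eef_rot: [-0.007, 0.99, 0.067, 0.123]
wrist_force: [-18.1, 1.2, 13.0]
opening: 0.005
```

Request:
step_arm --dp '[[0.1,0,0],[0.1,0,0],[0,0,0]]' --rotation '[[0,0,0],[0,0,0],[0,0,0]]' --grip '[1,1,1]'

```text
clock: 29.75
eef_pos: [500.0, 173.6, 56.0]
eef_rot: [-0.006, 0.991, 0.067, 0.118]
wrist_force: [-35.1, -0.4, 26.6]
opening: 0.006
```

Request:
step_arm --dp '[[-0.3,0,0.05],[-0.6,-0.1,0],[-0.8,-0.3,0.5],[0,-0.5,1],[0,-0.9,1],[0,-0.9,1],[0,-0.9,0.8],[0,-0.9,0]]' --rotation '[[0,0,0],[0,0,0],[0,0,0],[-0.1,0.8,0],[-0.1,0.8,0],[-0.1,0.8,0],[-0.1,0.8,0],[0,0,0]]' --grip '[1,1,1,1,1,1,1,1]'

```text
clock: 30.42
eef_pos: [464.2, 37.6, 195.3]
eef_rot: [-0.001, 0.998, 0.067, 0.004]
wrist_force: [0.6, -0.2, -0.0]
opening: 0.004
```

Request:
step_arm --dp '[[0.2,-0.9,0.3],[0.3,-0.9,0.3],[0.3,-0.9,0.3],[0.3,-0.9,0.3],[0.3,-0.9,0.3],[0,0,0]]' --rotation '[[0,0,0],[0,0,0],[0,0,0],[0,0,0],[0,0,0],[0,0,0]]' --grip '[1,1,1,1,1,1]'

```text
clock: 30.92
eef_pos: [503.1, -103.8, 236.9]
eef_rot: [0.002, 0.998, 0.063, 0.002]
wrist_force: [0.1, -0.7, 0.4]
opening: 0.003
```

```bash
python3 - <<'E'
from h import *
st()
a=env.grab_frame("top");b=env.grab_frame("scene")
cv2.imwrite("pics/g5.png",side(crop(a,130,120,250,230,3.2),crop(b,290,160,410,290,3.3)))
cv2.imwrite("pics/g5t.png",a)
for n in("gate_edge","gate_hinge","jar_c","tpl1_c","mat"): print(n,[([round(float(x)) for x in d["point"]],round(float(d["score"]),2)) for c in("top","scene") for d in env.mark_of(n,c)])
E
```

```text
t 30.92 pos [ 503.1 -103.8  236.9] yang -1.445 tz [ 0.005 -0.004 -1.   ] F [ 0.1 -0.7  0.4] open 0.003 j [-0.57  0.01  0.73  1.8  -0.    1.33 -1.29]
gate_edge [([518, 132, 41], 0.95), ([522, 135, 42], 0.78), ([249, -356, 0], 0.3)]
gate_hinge [([492, 383, 42], 0.81), ([771, -42, 0], 0.63), ([570, 498, 2], 0.53), ([712, 24, 2], 0.5), ([513, -284, 174], 0.43), ([245, -354, -1], 0.27), ([497, 388, 41], 0.56)]
jar_c [([387, 470, 59], 0.96), ([452, -23, 64], 0.81), ([710, 24, 0], 0.29), ([458, -28, 67], 0.91), ([389, 470, 59], 0.86), ([167, 311, 67], 0.76), ([572, 269, 0], 0.42)]
tpl1_c [([576, 239, 86], 0.6)]
mat [([440, -21, -4], 0.71), ([456, -25, 66], 0.71), ([440, -21, -2], 0.74), ([573, 268, -2], 0.33)]
```

View pics/g5.png

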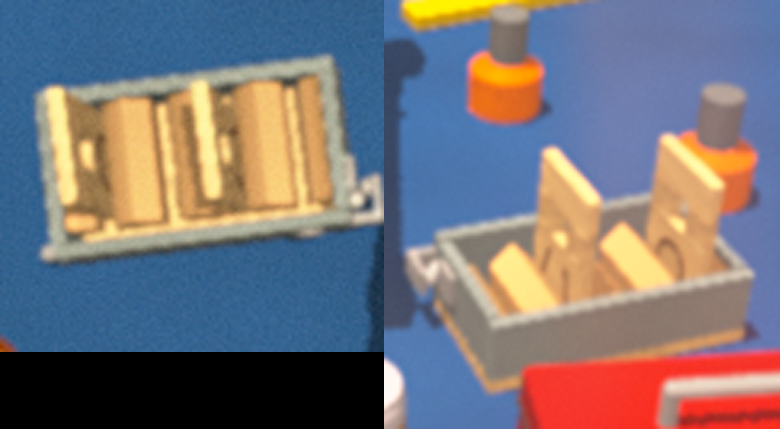

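View pics/g5t.png

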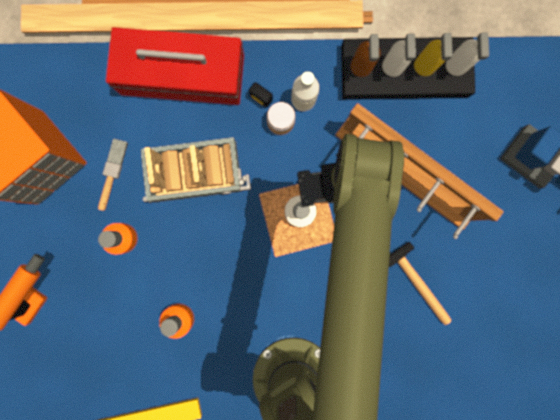

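```bash
python3 - <<'E'
from h import *
a=cv2.imread("pics/g5t.png");b=env.grab_frame("scene")
def dr(im,w,c):
    A=crop(im,*w)
    for (h,col) in((.134,(0,0,255)),):
        xt=np.array([np.cos(h),np.sin(h)]);
        draw(A,box((-6,6),(-246,0),(4,78),np.array([494,385]),h),c,w[4],np.array(w[:2]),col)
    return A
cv2.imwrite("pics/g6.png",side(crop(a,200,130,255,205,5.5),dr(b,(295,220,375,300,5),"scene"),))
# edge lines, top image
for (p,q,z) in(((130+38/3.2,120+92/3.2),(130+330/3.2,120+58/3.2),74),((130+50/3.2,120+262/3.2),(130+345/3.2,120+222/3.2),78)):
    P=plane(p,"top",z);Q=plane(q,"top",z);d=P-Q;print(P.round(),Q.round(),np.arctan2(d[1],d[0])-np.pi/2)
E
```

```text
[625. 391.  74.] [650. 149.  74.] 0.10198527836548554
[484. 380.  78.] [513. 137.  78.] 0.11986309326847744
```

View pics/g6.png

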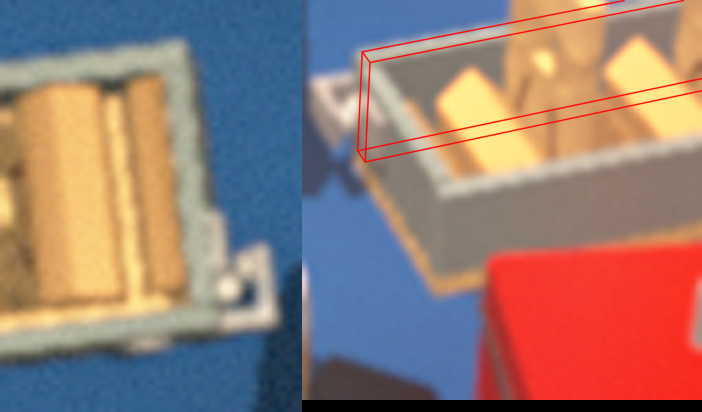

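```bash
python3 - <<'E'
from h import *
a=cv2.imread("pics/g4.png")
b=env.grab_frame("top");b4=crop(b,120,110,280,270,2.4)
cv2.imwrite("pics/cmp.png",side(cv2.resize(a[120:240,40:340],None,fx=1.3,fy=1.3),cv2.resize(b4[120:240,40:340],None,fx=1.3,fy=1.3)))
s=env.grab_frame("scene");cv2.imwrite("pics/cmp2.png",np.hstack([cv2.resize(a[200:380,384:600],None,fx=1.8,fy=1.8),cv2.resize(crop(s,290,160,410,290,3.2)[200:380,0:216],None,fx=1.8,fy=1.8)]))
E
```

```text
(no output)
```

View pics/cmp.png

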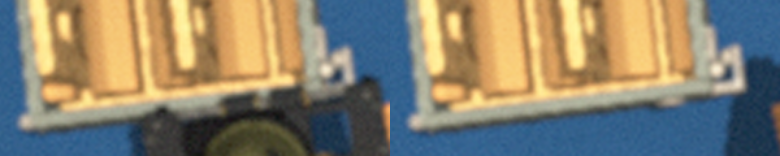

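View pics/cmp2.png

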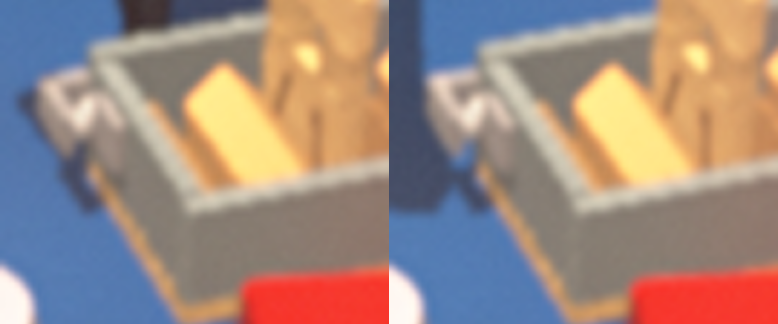

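```bash
python3 - <<'E'
from h import *
for u,v in(((338.8,205.5),(355.5,222.7)),((375.2,200.9),(392.4,217))):
    a=plane(u,"scene",162);b=plane(v,"scene",162);print(((a+b)/2).round(1),np.linalg.norm(a-b).round(1),(b-a).round(0))
b=env.grab_frame("scene");B=crop(b,330,190,410,260,7)
for to in((571,346.5),(580,236)): draw(B,box((-45,45),(-6,6),(12,162),np.array(to),.125),"scene",7,np.array((330,190)),(0,255,0))
cv2.imwrite("pics/f.png",B)
a=env.grab_frame("top");cv2.imwrite("pics/f2.png",side(crop(a,130,130,255,210,3),crop(a,240,160,350,270,3)))
E
```

```text
[582.  236.8 162. ] 97.3 [96. 16.  0.]
[575.9 349.3 162. ] 93.8 [93. 12.  0.]
```

View pics/f.png

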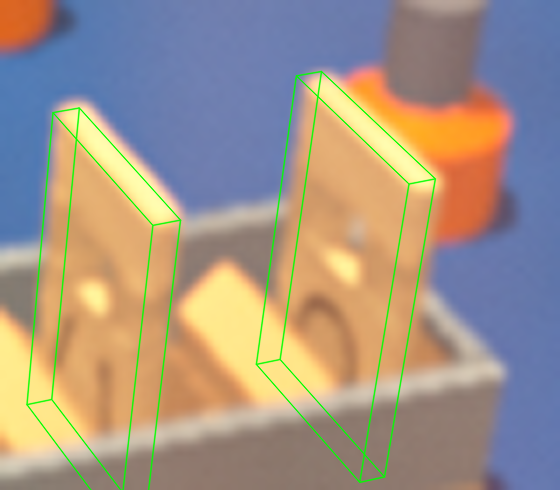

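View pics/f2.png

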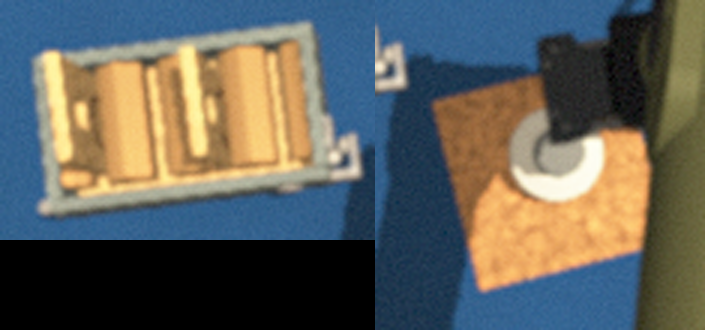

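```bash
python3 - <<'E'
from h import *
st(); print(env.close_job())
E
```

```text
t 31.77 pos [501.2 -96.9 234.5] yang -1.437 tz [-0. -0. -1.] F [-0.2 -0.3 -0.3] open 0.01 j [-0.57  0.    0.72  1.81 -0.    1.33 -1.29]
the job is handed in; nothing more can be done
None
```

The job is done and handed in at about 32 s of the 210 s allowed; no verdict was given.

- **Jar:** I set the white jar on the cork mat first. At the last check it stood about 16 mm off the mat's centre, which leaves about 30 mm of mat all round.
- **Templates:** two templates hung on the rail, and the other two pegs were empty. Both now stand upright in the first and third slots counting from the hinge end.
- **Gate:** I pushed it shut last. It met a solid stop, the tongue sits on the catch ball, and it did not move when I backed away. The pictures just before that last push and after retreating show it in the same place, so it had already snapped home.

**Not clean on the way:**
- The jar was set down with 36 N at the wrist.
- The first template jammed partway into its slot at about 25 N and slid up roughly 20 mm in the grip. I shifted it about 9 mm towards the gate and pressed it to the floor.
- The final gate push reached about 35 N along x, about 44 N overall at the wrist. The 40 N limit is on the arm or gripper body, and that push was made with the fingertips.

**Less certain checks:**
- The network did not find the first template after it was placed. That it is fully down rests on the contact force when I lowered it and on the picture, where its top is level with the other's. The network put the second template's centre at 86 to 90 mm, against 87 mm expected.
- My till angle readings differ by about 0.03 rad between methods, so I judged the gate shut by the stop and the tongue, not by a measured angle.

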